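# Scrape the tile chips off the bed and close the pile

## Task

Take the scraper from its rest, press its blade lightly but steadily on the plywood bed at the side away from the aluminium tray, and wipe all five tile chips over the edge into the tray, without touching them with the fingers and without bearing down hard. Then hang the scraper back in its rest and lower the lid board squarely onto the clean bed so that their edges line up. Leave the other things where they are.

Things in the scene. Friction and masses are not known exactly. Their poses are not given: they have to be found in the camera images.
- bed: Fixed level plywood board, 150 mm (its x) by 140 mm (its y), 14 mm thick, on a narrower dark foot in the middle of the grey mat. The foot is height-adjustable: the board's top is 90 to 102 mm above the table, differing each time. Origin: on its vertical centre line, 90 mm below the board's top face; z up. Rigid: find it by touch.
- tray: Catch tray: fixed open aluminium tray, 200 mm (x) by 234 mm (y), 32 mm high, walls and floor 4 mm. It stands on the bed's +y or -y side (the lid lies on the other), its near wall some 15 mm in under the bed's long edge: what is pushed over that edge falls in. Origin: centre of its underside, 3 mm above the table.
- lid: Lid board: loose plywood board with the bed's outline, 150 mm (x) by 140 mm (y), 12 mm thick; a wooden grip batten stands along x on the middle of its top, 100 mm long, 22 mm wide (y), from 12 to 54 mm above the underside. About 250 g. Origin: centre of its underside; z up. Lies flat on the 3 mm mat, turned up to 0.15 rad from the bed.
- scraper: Scraper: wooden block 100 mm long (its x), 36 mm thick (y), 50 mm high; from its underside a steel clamp with a flat sprung rubber blade, 100 by 10 mm. The clamp is set differently each time: the blade's edge is 22 to 36 mm below the block, not told, so feel for the bed. The blade yields 1 mm per 8 N. About 140 g. Origin: centre of the block's underside; z up. Pinch the block.
- rest: Scraper rest: fixed steel trough on the mat, beyond the tray or beyond the lid. Two upright walls, 90 mm long (x), 8 mm thick, 45 mm high, 22 mm apart; the scraper's blade hangs between them and its block sits across their tops, lengthwise along x. Origin: centre of its underside; z up.
- chip0: Loose chip of white ceramic tile, 26x20 mm and 7 mm thick, 10 g, lying flat on the bed, nowhere nearer than 20 mm to the bed's two y edges (the long, 150 mm edges). Origin: centre of its underside.
- chip1: Loose chip of white ceramic tile, 24x18 mm and 7 mm thick, 10 g, lying flat on the bed, nowhere nearer than 20 mm to the bed's two y edges (the long, 150 mm edges). Origin: centre of its underside.
- chip2: Loose chip of white ceramic tile, 22x22 mm and 7 mm thick, 10 g, lying flat on the bed, nowhere nearer than 20 mm to the bed's two y edges (the long, 150 mm edges). Origin: centre of its underside.
- chip3: Loose chip of white ceramic tile, 26x16 mm and 7 mm thick, 10 g, lying flat on the bed, nowhere nearer than 20 mm to the bed's two y edges (the long, 150 mm edges). Origin: centre of its underside.
- chip4: Loose chip of white ceramic tile, 20x18 mm and 7 mm thick, 10 g, lying flat on the bed, nowhere nearer than 20 mm to the bed's two y edges (the long, 150 mm edges). Origin: centre of its underside.
- jar: Bystander: glass jar, 56 mm across, 75 mm high, standing on the mat at the far left or right, at the other end from the scraper. Origin: centre of its underside.
- glue: Bystander: white bottle, 48 mm across, 130 mm high, on the mat beyond the bed as seen from the robot. Origin: centre of its underside.
- tin: Bystander: small can, 60 mm across, 60 mm high, on the mat beyond the bed. Origin: centre of its underside.
- brush: Bystander: paint brush, 170 mm long, lying on the mat between robot and bed. Origin: near the middle of its underside.
- eraser: Bystander: dark rubber eraser, 45 by 22 by 12 mm, on the mat between robot and bed. Origin: centre of its underside.
Not all that is in view belongs to the job. Leave any pink look-alike of the lid alone.

How it is judged:
On the way, in this order (a step that is already met when the one before it is completed fails the run):
1. The scraper stands pressed on the bed (over 2 N, upright within 0.2 rad) more than 40 mm from the middle, on the side away from the tray (((contact force between scraper and bed above 2 N and x of scraper in the frame of bed between -0.07 and 0.07 m and angle between scraper's own z axis and vertical below 0.2 rad and y of tray in the frame of bed above 0 m and y of scraper in the frame of bed below -0.04 m) or (contact force between scraper and bed above 2 N and x of scraper in the frame of bed between -0.07 and 0.07 m and angle between scraper's own z axis and vertical below 0.2 rad and y of tray in the frame of bed below 0 m and y of scraper in the frame of bed above 0.04 m))), for 0.05 s.
2. The scraper is still pressed on the bed (over 2 N, upright within 0.2 rad) more than 40 mm from the middle on the tray's side (((contact force between scraper and bed above 2 N and x of scraper in the frame of bed between -0.07 and 0.07 m and angle between scraper's own z axis and vertical below 0.2 rad and y of tray in the frame of bed above 0 m and y of scraper in the frame of bed above 0.04 m) or (contact force between scraper and bed above 2 N and x of scraper in the frame of bed between -0.07 and 0.07 m and angle between scraper's own z axis and vertical below 0.2 rad and y of tray in the frame of bed below 0 m and y of scraper in the frame of bed below -0.04 m))), for 0.05 s.
3. All five chips lie in the tray, and the scraper is off the bed (x of chip0 in the frame of tray between -0.1 and 0.1 m and y of chip0 in the frame of tray between -0.117 and 0.117 m and z of each of chip0, chip1, chip2, chip3, chip4 in the frame of tray below 0.032 m and x of chip1 in the frame of tray between -0.1 and 0.1 m and y of chip1 in the frame of tray between -0.117 and 0.117 m and x of chip2 in the frame of tray between -0.1 and 0.1 m and y of chip2 in the frame of tray between -0.117 and 0.117 m and x of chip3 in the frame of tray between -0.1 and 0.1 m and y of chip3 in the frame of tray between -0.117 and 0.117 m and x of chip4 in the frame of tray between -0.1 and 0.1 m and y of chip4 in the frame of tray between -0.117 and 0.117 m and contact force between scraper and bed below 0.1 N), for 0.2 s.
At the end, for the whole second after the job is handed in: All chips lie in the tray below its rim; the lid lies flat and still on the bed, centred within 6 mm each way and parallel within 0.07 rad; the scraper is upright in its rest, block on the tops of the walls (within 3 mm in height), within 20 mm of the middle (x of chip0 in the frame of tray between -0.1 and 0.1 m and y of chip0 in the frame of tray between -0.117 and 0.117 m and z of each of chip0, chip1, chip2, chip3, chip4 in the frame of tray below 0.032 m and x of chip1 in the frame of tray between -0.1 and 0.1 m and y of chip1 in the frame of tray between -0.117 and 0.117 m and x of chip2 in the frame of tray between -0.1 and 0.1 m and y of chip2 in the frame of tray between -0.117 and 0.117 m and x of chip3 in the frame of tray between -0.1 and 0.1 m and y of chip3 in the frame of tray between -0.117 and 0.117 m and x of chip4 in the frame of tray between -0.1 and 0.1 m and y of chip4 in the frame of tray between -0.117 and 0.117 m and x of lid in the frame of bed between -0.006 and 0.006 m and y of lid in the frame of bed between -0.006 and 0.006 m and z of lid in the frame of bed between 0.087 and 0.093 m and angle between the x axis of lid and the x axis of bed, either way round below 0.07 rad and angle between lid's own z axis and vertical below 0.03 rad and linear speed of lid below 0.01 m/s and horizontal distance between scraper and rest below 0.02 m and z of scraper in the frame of rest between 0.042 and 0.048 m and angle between scraper's own z axis and vertical below 0.1 rad and linear speed of scraper below 0.02 m/s); the robot touches nothing.
It fails at once if The scraper bears on the bed with more than 25 N (contact force between scraper and bed above 25 N).
It fails at once if The lid is banged onto the bed (over 45 N) (contact force between lid and bed above 45 N).
It fails at once if The fingers push a chip (contact force between the fingers and chip0 above 0.3 N or contact force between the fingers and chip1 above 0.3 N or contact force between the fingers and chip2 above 0.3 N or contact force between the fingers and chip3 above 0.3 N or contact force between the fingers and chip4 above 0.3 N).
It fails at once if A bystander is moved by more than 25 mm (distance of any of jar, glue, tin, brush, eraser from where it was at the start of the episode above 0.025 m).
It also fails if it takes over 72 s, if anything falls off the work surface, if the arm or the gripper's body presses on something with over 40 N, if the wrist force passes 120 N, or if a joint passes its speed limit or range.

## Robot

A 6-joint arm with a two-finger parallel gripper is mounted at the origin on the work surface. World frame = base frame: x ahead of the robot, y to its left, z up, the work surface at z = 0. Lengths are in m, angles in rad, forces in N, time in s.
With the tool pointing down it reaches from about 0.375 to 0.9 m from the base axis. Payload 3.1 kg.
Tool frame: the origin (TCP) lies midway between the tips of the shut fingers; the grasp point (between the pads) lies 19 mm behind it; z points along the fingers, y is the line along which they close (so a half turn about z gives the same grasp; the last joint's range is limited). The gripper opens to 87 mm and grips with 3 to 60 N. Pads are 19 mm wide; open, the fingers measure 117 mm over their backs; the gripper's body (75 mm by 190 mm) begins 51 mm behind the grasp point.
Start: joints at [1.099, 0.527, 1.433, -0, 1.181, -0.178], TCP at [0.18, 0.598, 0.183] pointing down, gripper open.
Joint ranges: [-3.08, 3.08], [-0.75, 2.2], [0.22, 2.44], [-1.43, 4.57], [0, 2.65], [-2.85, 2.85]. Speed limits (rad/s): [2.79, 2.79, 3.14, 3.14, 3.14, 3.14].

## Interface

Orientations are given as a unit quaternion [x, y, z, w].
In Python, from rig import robot gives the robot as it stands. The module is installed in compiled form; this text tells all that it offers.
- The arm moves only by the tool play_rows, never from a script. Its arguments are lists of equal length, an entry for each row: "gripper": the closure, from -1 (fully open) to 1 (shut); "delta_pos": the shift along the tool's x, y, z in cm, a list of three; "turn": the turn, a rotation vector about the tool's x, y, z in rad, a list of three. A call has 1 to 12 rows; each row is the pose to reach, as a shift and turn from the pose commanded when the call began, along the tool's axes at that moment; what a row does not reach only later rows make up. A row lasts 1/8 s, in which the tool goes at most 62.5 mm and 10.7 degrees, less where a joint would pass 70% of its speed; a pose out of reach is approached as far as the arm can. A call with a gripper value outside its range is refused whole. The fingers move at their own pace and stop on an object; "squeeze" is the grip in N (left out, the last holds). Time passes only in rows, so rows that repeat a pose let the fingers close. It gives the time, the measured TCP pose, the force, the opening and the grip force at its end, in the units of the state.
- robot.get_obs(): the state, without advancing time (a new reading comes with each control period).
- robot.camera(name): name is "scene" or "top" or "wrist"; returns a dict with "color" (420x560x3 uint8, red, green, blue), "vfov" (degrees; the focal length in pixels is half the picture's height over the tangent of half this angle, whatever the lens; pixels are square), "cx", "cy" (the principal point, pixels), "R" (3x3) and "t" (3): a world point X has camera coordinates R X + t. Camera axes: x right, y down, z forward; pixel columns grow to the right and rows downward; lengths in m; the calibration is good to about 2 mm. A picture is of the moment at which its call begins. There is no depth.
- robot.hand_in(): hands the job in; it is judged then, once.
The state is a dict: "time": time; "q": joint angles; "joint_velocities": joint speeds; "joint_torque": joint torques, N m; "position": TCP position; "tool_rot": TCP orientation; "ft_force": force on the tool from outside, world axes, zero at the start; "moment": the same for the moment, N m; "grip_width": finger opening in m; "grip_force": force on a finger pad.
Only numpy, scipy, OpenCV 4.12 (cv2) and the standard library are available. Lean on these libraries where they do the work, as an engineer would, in place of code of your own. Each camera call takes 0.05 s, during which the arm holds its last target. There are 200 camera calls.

## Working session

There is one attempt and no reset: what is moved stays moved. The work goes in short steps, Python scripts to look and compute and a tool call to move; the robot and the scene stay as the last step left them, time stands still between calls to the robot, and variables do not carry over. Pictures are saved under pics/ and viewed, at most 10 in all, crops included, and the job is handed in when it is done.

Besides the shell and the picture viewer there is one more tool, called as name(argument=value, ...) on one line, values as JSON. play_rows: Moves the arm, as the interface text tells. Its arguments: {"type":"object","properties":{"gripper":{"type":"array","items":{"type":"number"}},"delta_pos":{"type":"array","items":{"type":"array","items":{"type":"number"}}},"turn":{"type":"array","items":{"type":"array","items":{"type":"number"}}},"squeeze":{"type":"number"}},"required":["gripper","delta_pos","turn"]}

```bash
mkdir -p pics
cat > h.py <<'E'
import numpy as np, cv2
from rig import robot
def cam(n):
    c=robot.camera(n); im=c["color"]; f=im.shape[0]/2/np.tan(np.radians(c["vfov"])/2)
    return dict(im=np.array(im),f=f,cx=c["cx"],cy=c["cy"],R=np.array(c["R"]),t=np.array(c["t"]))
def plane(c,uv,z):
    uv=np.atleast_2d(uv).astype(float)
    d=np.c_[(uv[:,0]-c["cx"])/c["f"],(uv[:,1]-c["cy"])/c["f"],np.ones(len(uv))]@c["R"]
    o=-c["R"].T@c["t"]; s=(z-o[2])/d[:,2]; return o+d*s[:,None]
def proj(c,X):
    p=np.atleast_2d(X)@c["R"].T+c["t"]; return np.c_[c["f"]*p[:,0]/p[:,2]+c["cx"],c["f"]*p[:,1]/p[:,2]+c["cy"]]
def save(n,im): cv2.imwrite(f"pics/{n}.png",cv2.cvtColor(im,cv2.COLOR_RGB2BGR))
E
python3 - <<'E'
from h import *
import pickle
d={}
for n in("top","scene"):
    c=cam(n);d[n]=c;save(n,cv2.resize(c["im"],(784,588)));print(n,c["f"],c["cx"],c["cy"],-c["R"].T@c["t"],c["R"].round(3).tolist())
pickle.dump(d,open("d.pkl","wb"))
o=robot.get_obs();print(o)
E
```

```text
top 444.17833551987155 282.89140023996254 206.3491946430946 [ 0.33662306 -0.07656363  1.38506859] [[-0.02, -1.0, -0.009], [-0.994, 0.021, -0.106], [0.106, 0.007, -0.994]]
scene 470.2657973137996 283.3923010241134 214.23292649276038 [ 1.2205212  -0.15353706  0.96938365] [[0.097, 0.995, 0.0], [0.749, -0.073, -0.658], [-0.655, 0.064, -0.753]]
{'time': 0.1, 'q': array([ 1.09951426e+00,  5.28390411e-01,  1.43376838e+00,  2.36789263e-06,
        1.18140492e+00, -1.78507564e-01]), 'joint_velocities': array([ 0.00014285, -0.00155529, -0.00375453,  0.0014986 , -0.0015949 ,
       -0.00030311]), 'joint_torque': array([-5.42971175e-04, -4.40984738e+01, -1.77149552e+01,  6.34460896e-02,
        5.34635433e-02, -3.65231199e-05]), 'position': array([0.18001771, 0.59774641, 0.18236084]), 'tool_rot': array([ 1.45865357e-01,  9.89303961e-01, -9.33620205e-04, -3.15627197e-04]), 'ft_force': array([ 0.37536425,  0.61840508, -0.32578866]), 'moment': array([ 0.0288908 ,  0.0351408 , -0.00970261]), 'grip_force': 0.0, 'grip_width': 0.08709865816196283}
```

View pics/top.png

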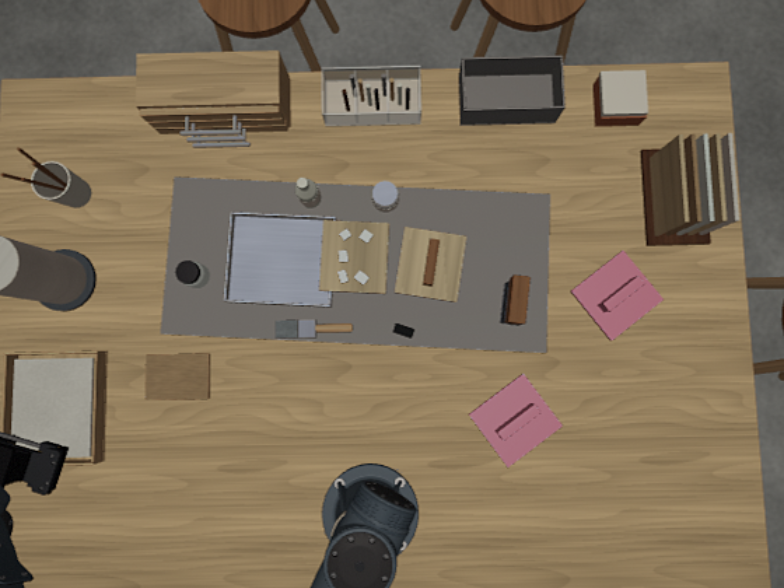

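View pics/scene.png

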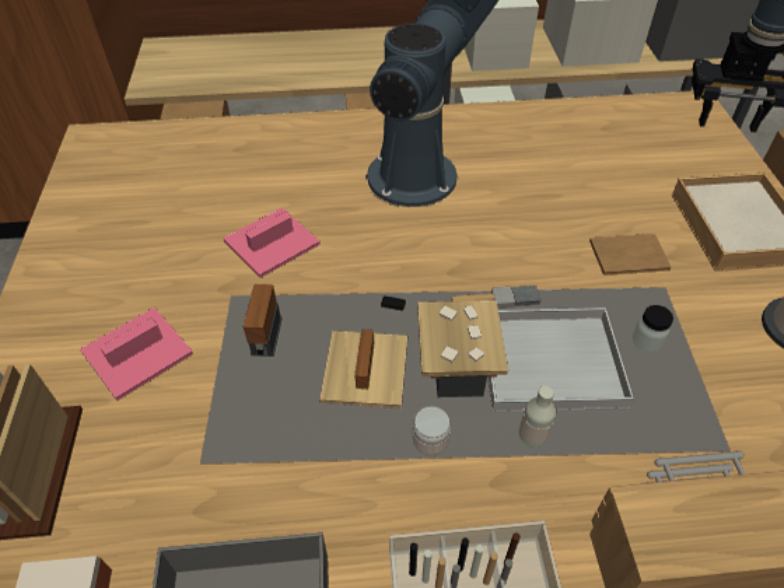

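The top view shows the tray left (+y) of the bed (corners about (320,220)-(388,293)). The lid is at (432,264), and the scraper in its rest at (516,300) on the -y side. The chips sit around (345-367, 234-280), and the bystanders are clear of the path.

```bash
cat > m.py <<'E'
from h import *
import pickle
d=pickle.load(open("d.pkl","rb"))
seeds={"top":{"bed":(370/1.4,285/1.4),"lid":(412/1.4,250/1.4),"lid2":(455/1.4,250/1.4),"batten":(431/1.4,262/1.4),"block":(518/1.4,292/1.4)},
"scene":{"bed":(435/1.4,335/1.4),"lid":(340/1.4,370/1.4),"lid2":(390/1.4,370/1.4),"batten":(365/1.4,350/1.4),"block":(262/1.4,300/1.4)}}
for n,c in d.items():
    hsv=cv2.cvtColor(c["im"],cv2.COLOR_RGB2HSV)
    wood=((hsv[...,1]>55)&(hsv[...,2]>60)).astype(np.uint8)
    k,lab=cv2.connectedComponents(wood,connectivity=4)
    for s,(u,v) in seeds[n].items():
        u,v=int(u),int(v);print(n,s,"hsv",hsv[v,u],end=" ")
        l=lab[v,u]
        if l==0: print("bg");continue
        m=(lab==l).astype(np.uint8)
        if s=="block" or s=="batten":
            m=m&(np.abs(hsv[...,0].astype(int)-int(hsv[v,u,0]))<5).astype(np.uint8)&(np.abs(hsv[...,2].astype(int)-int(hsv[v,u,2]))<28).astype(np.uint8)&(hsv[...,1]>120).astype(np.uint8)
        cs=cv2.findContours(m,cv2.RETR_EXTERNAL,cv2.CHAIN_APPROX_NONE)[0]
        ct=max(cs,key=cv2.contourArea);r=cv2.minAreaRect(ct)
        q=cv2.approxPolyDP(cv2.convexHull(ct),3,True)[:,0]
        print(m.sum(),cv2.contourArea(ct),np.round(r[0],1),np.round(r[1],1),round(r[2],1),q.tolist())
im=d["top"]["im"][140:250,220:390]; save("tc",cv2.resize(im,None,fx=4.6,fy=4.6,interpolation=cv2.INTER_NEAREST))
E
python3 m.py
```

```text
top bed hsv [ 20  73 144] 2101 2297.5 [252.7 183. ] [47.4 50.9] 2.7 [[231, 157], [277, 160], [275, 209], [228, 206]]
top lid hsv [ 20  76 145] 2149 2065.5 [307.1 188.4] [45.3 48.1] 8.9 [[289, 162], [332, 168], [325, 215], [282, 208]]
top lid2 hsv [ 20  74 149] 2149 2065.5 [307.1 188.4] [45.3 48.1] 8.9 [[289, 162], [332, 168], [325, 215], [282, 208]]
top batten hsv [ 13 130 108] 206 169.5 [307.7 186.4] [ 6.4 31.7] 8.5 [[312, 171], [309, 199], [305, 202], [307, 171]]
top block hsv [ 13 133 100] 404 360.0 [370.3 213.4] [12.  33.6] 6.0 [[375, 197], [374, 230], [363, 229], [366, 197]]
scene bed hsv [ 20 104 167] 3013 3245.0 [329.8 240.2] [60.1 61.7] 86.4 [[351, 209], [362, 265], [350, 269], [301, 268], [298, 216]]
scene lid hsv [ 20 105 180] 2983 2898.0 [259.4 262.1] [59. 55.] 4.9 [[290, 239], [285, 291], [229, 287], [237, 236]]
scene lid2 hsv [ 20 103 168] 2983 2898.0 [259.4 262.1] [59. 55.] 4.9 [[290, 239], [285, 291], [229, 287], [237, 236]]
scene batten hsv [ 13 157 122] 295 248.0 [259.6 251.9] [ 8.7 33.2] 7.6 [[266, 236], [262, 267], [255, 268], [258, 236]]
scene block hsv [ 13 157 120] 4655 1201.0 [449.6 181.2] [27.8 55.5] 85.9 [[478, 193], [431, 196], [421, 170], [467, 168]]
```

View pics/tc.png

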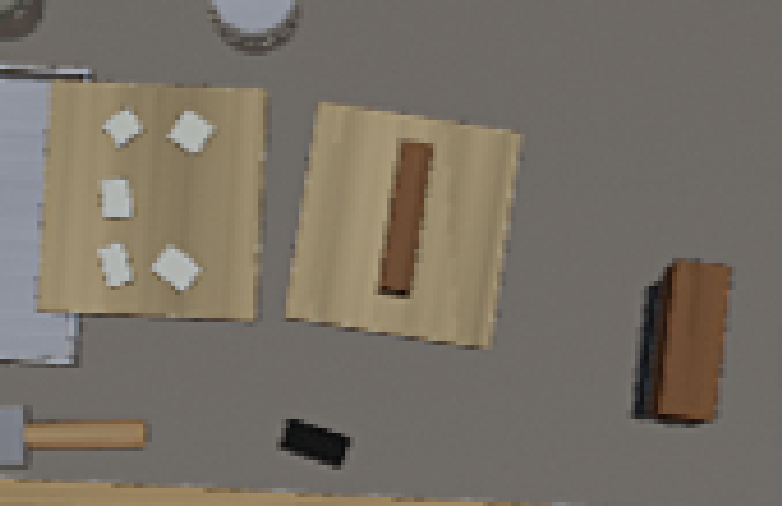

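```bash
cat > m2.py <<'E'
from m import *
def quad(c,px,z):
    X=plane(c,px,z);return X
print("----")
t,s=d["top"],d["scene"]
bt=[[231,157],[277,160],[275,209],[228,206]]
# subpixel edges: bed via contour refine
def edges(c,name,n):
    hsv=cv2.cvtColor(c["im"],cv2.COLOR_RGB2HSV)
def rect(px,z,c,tag):
    X=quad(c,np.array(px,float)+0.0,z)[:,:2]
    L=[np.linalg.norm(X[i]-X[(i+1)%4]) for i in range(4)]
    a=[np.degrees(np.arctan2(*(X[(i+1)%4]-X[i])[::-1])) for i in range(4)]
    print(tag,"ctr",X.mean(0).round(4),"L",np.round(L,4),"ang",np.round(a,1))
for z in(.09,.096,.102):
    rect(bt,z,t,f"bedtop{z}"); rect([[351,209],[358,266],[301,268],[298,216]],z,s,f"bedscene{z}")
rect([[289,162],[332,168],[325,215],[282,208]],.015,t,"lid"); rect([[290,239],[285,291],[229,287],[237,236]],.015,s,"lid sc")
cr=lambda p:[(220+x/4.6-.5,140+y/4.6-.5) for x,y in p]
rect(cr([(403,143),(433,144),(409,293),(380,288)]),.057,t,"batten")
rect(cr([(675,261),(732,266),(714,421),(659,413)]),.098,t,"block")
rect(cr([(52,83),(267,90),(257,320),(38,310)]),.096,t,"bedcrop")
rect(cr([(318,102),(521,134),(491,348),(286,318)]),.015,t,"lidcrop")
# chips
hsv=cv2.cvtColor(t["im"],cv2.COLOR_RGB2HSV)
m=((hsv[...,1]<25)&(hsv[...,2]>165)).astype(np.uint8);m[:, :235]=0;m[:,272:]=0;m[:158]=0;m[207:]=0
n,l,st,ce=cv2.connectedComponentsWithStats(m)
for i in range(1,n):
    if st[i,4]>8: print("chip",plane(t,ce[i],.103)[0].round(3),st[i,4])
E
python3 m2.py | sed -n '/----/,$p'
```

```text
----
bedtop0.09 ctr [0.5464 0.0196] L [0.137  0.1461 0.1383 0.1466] ang [-95.1 176.6  85.1  -3.9]
bedscene0.09 ctr [0.5415 0.0167] L [0.1732 0.1294 0.1555 0.1354] ang [ -5.7 -93.1 175.8  94.4]
bedtop0.096 ctr [0.5454 0.0191] L [0.1364 0.1455 0.1377 0.1459] ang [-95.1 176.6  85.1  -3.9]
bedscene0.096 ctr [0.5462 0.0156] L [0.172  0.1285 0.1544 0.1345] ang [ -5.7 -93.1 175.8  94.4]
bedtop0.102 ctr [0.5444 0.0187] L [0.1357 0.1448 0.137  0.1452] ang [-95.1 176.6  85.1  -3.9]
bedscene0.102 ctr [0.5508 0.0144] L [0.1708 0.1276 0.1533 0.1336] ang [ -5.7 -93.1 175.8  94.4]
lid ctr [ 0.5383 -0.1437] L [0.1358 0.1494 0.1348 0.1466] ang [-99.3 169.8  79.5  -9.8]
lid sc ctr [ 0.5415 -0.1448] L [0.1563 0.1334 0.1548 0.1376] ang [ -10.4 -100.3  171.1   80.4]
batten ctr [ 0.5366 -0.1443] L [0.0198 0.1001 0.0192 0.0974] ang [-93.2 169.4  78.9 -10.4]
block ctr [ 0.4479 -0.3223] L [0.0361 0.0991 0.0348 0.0971] ang [-96.3 171.   80.5  -8.2]
bedcrop ctr [0.545  0.0188] L [0.1383 0.1485 0.1393 0.1469] ang [-93.2 176.5  86.2  -3.9]
lidcrop ctr [ 0.5374 -0.1447] L [0.1398 0.1476 0.1394 0.1495] ang [-100.4  170.3   80.4   -9.5]
chip [0.592 0.038 0.103] 32
chip [ 0.588 -0.006  0.103] 46
chip [0.546 0.043 0.103] 44
chip [0.503 0.044 0.103] 40
chip [0.501 0.005 0.103] 50
```

```bash
cat >> h.py <<'E'
from scipy.spatial.transform import Rotation as Ro
def go(*tg):
    """targets (x,y,z,toolYdeg): print delta cm & turn in current tool frame"""
    o=robot.get_obs();R=Ro.from_quat(o["tool_rot"])
    yd=R.as_matrix()[:,1];tilt=np.degrees(np.arccos(-R.as_matrix()[2,2]))
    print("t",round(o["time"],2),"pos",o["position"].round(4),"toolY",round(np.degrees(np.arctan2(yd[1],yd[0])),2),"tilt",round(tilt,2),"F",o["ft_force"].round(2),"w",round(o["grip_width"],4),"gf",round(o["grip_force"],1))
    for x,y,z,a in tg:
        a=np.radians(a);Y=np.array([np.cos(a),np.sin(a),0]);Z=np.array([0,0,-1.]);M=np.c_[np.cross(Y,Z),Y,Z]
        print((x,y,z),"d",(R.inv().apply(np.array([x,y,z])-o["position"])*100).round(2).tolist(),"turn",(R.inv()*Ro.from_matrix(M)).as_rotvec().round(4).tolist())
E
python3 -c "
from h import *
go((.5,.2,.24,81.5),(.448,-.322,.24,81.5))"
```

```text
t 0.1 pos [0.18   0.5977 0.1824] toolY 73.23 tilt 0.11 F [ 0.38  0.62 -0.33] w 0.0871 gf 0.0
(0.5, 0.2, 0.24) d [-42.11, -28.86, -5.72] turn [-0.0019, -0.0005, -0.1444]
(0.448, -0.322, 0.24) d [-52.2, -80.34, -5.63] turn [-0.0019, -0.0005, -0.1444]
```

play_rows(gripper=[-1, -1, -1, -1, -1, -1, -1, -1, -1, -1], delta_pos=[[-10, -6, -3], [-20, -12, -5.7], [-25, -17, -5.7], [-30, -21, -5.7], [-35, -25, -5.7], [-39, -28, -5.7], [-42.1, -30, -5.7], [-43, -34, -5.7], [-43.5, -38, -5.7], [-43.5, -38, -5.7]], turn=[[0, 0, -0.1], [0, 0, -0.144], [0, 0, -0.144], [0, 0, -0.144], [0, 0, -0.144], [0, 0, -0.144], [0, 0, -0.144], [0, 0, -0.144], [0, 0, -0.144], [0, 0, -0.144]])

```text
time: 1.35
position: [0.4874, 0.106, 0.2399]
tool_rot: [0.076, 0.997, -0.0, -0.0]
ft_force: [-0.1, -0.2, -0.2]
grip_width: 0.0869
grip_force: 0.0
```

```bash
python3 -c "
from h import *
go((.53,-.05,.24,81.5),(.448,-.322,.24,81.5))"
```

```text
t 1.35 pos [0.4874 0.106  0.2399] toolY 81.29 tilt 0.05 F [-0.15 -0.17 -0.22] w 0.0869 gf 0.0
(0.53, -0.05, 0.24) d [-6.57, -14.78, -0.0] turn [-0.0006, -0.0006, -0.0036]
(0.448, -0.322, 0.24) d [-2.58, -42.91, 0.02] turn [-0.0006, -0.0006, -0.0036]
```

play_rows(gripper=[-1, -1, -1, -1, -1, -1, -1, -1, -1, -1], delta_pos=[[-2, -6, 0], [-4, -12, 0], [-4, -18, 0], [-4, -24, 0], [-4, -30, 0], [-3, -36, 0], [-2.6, -41, 0], [-2.6, -42.9, 0], [-2.6, -42.9, 0], [-2.6, -42.9, 0]], turn=[[0, 0, 0], [0, 0, 0], [0, 0, 0], [0, 0, 0], [0, 0, 0], [0, 0, 0], [0, 0, 0], [0, 0, 0], [0, 0, 0], [0, 0, 0]])

```text
time: 2.6
position: [0.4494, -0.3171, 0.24]
tool_rot: [0.074, 0.997, 0.001, -0.0]
ft_force: [-0.4, -0.1, 0.2]
grip_width: 0.087
grip_force: 0.0
```

```bash
python3 -c "
from h import *
import pickle
c=cam('wrist');pickle.dump(c,open('w1.pkl','wb'));save('w1',c['im']);print(-c['R'].T@c['t'],c['R'].round(3).tolist(),c['f'])
for z in (.098,): print(proj(c,[[.448,-.322,z]]))
go((.448,-.322,.06,81.5))"
```

```text
[ 0.3738844  -0.30687778  0.44167177] [[0.147, 0.989, 0.002], [0.95, -0.142, 0.277], [0.274, -0.038, -0.961]] 368.6841676593423
[[274.38394837 186.13134862]]
t 2.65 pos [ 0.4495 -0.317   0.2401] toolY 81.59 tilt 0.08 F [-0.81 -0.41  0.15] w 0.0868 gf 0.0
(0.448, -0.322, 0.06) d [0.07, -0.54, 18.01] turn [0.0013, -0.0007, 0.0016]
```

View pics/w1.png

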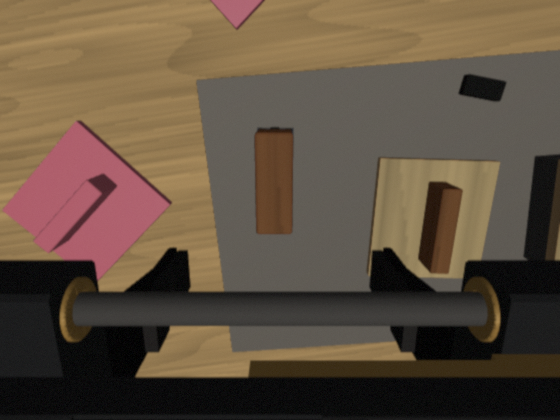

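The block shows at about (256-293, 131-233), with the lid to its right at (379-498, 158-278).

```bash
python3 -c "
from h import *
import pickle
c=pickle.load(open('w1.pkl','rb'))
h=cv2.cvtColor(c['im'],cv2.COLOR_RGB2HSV)
m=((h[...,1]>120)&(h[...,0]<17)).astype(np.uint8);m[:,:235]=0;m[:,320:]=0;m[:110]=0;m[250:]=0
ct=max(cv2.findContours(m,0,1)[0],key=cv2.contourArea)
b=cv2.boxPoints(cv2.minAreaRect(ct));print(b.round(1))
X=plane(c,b,.098);print(X.round(4),X.mean(0));
for i in range(2):
  v=X[i+1]-X[i];print(np.linalg.norm(v),np.degrees(np.arctan2(v[1],v[0])))
"
```

```text
[[255. 129.]
 [292. 129.]
 [292. 233.]
 [255. 233.]]
[[ 0.3927 -0.3314  0.098 ]
 [ 0.3977 -0.2981  0.098 ]
 [ 0.4973 -0.3119  0.098 ]
 [ 0.4919 -0.3481  0.098 ]] [ 0.44493457 -0.32237914  0.098     ]
0.03375832098814319 81.5273099373421
0.10059065515165126 -7.92678674305636
```

play_rows(gripper=[-1, -1, -1, -1, -1], delta_pos=[[0.15, -0.3, 5], [0.27, -0.5, 10], [0.27, -0.5, 13], [0.27, -0.5, 13], [0.27, -0.5, 13]], turn=[[0, 0, 0], [0, 0, 0], [0, 0, 0], [0, 0, 0], [0, 0, 0]])

```text
time: 3.28
position: [0.447, -0.3235, 0.1115]
tool_rot: [0.074, 0.997, -0.001, 0.001]
ft_force: [-0.1, -0.2, 0.9]
grip_width: 0.0873
grip_force: 0.0
```

```bash
python3 -c "
from h import *
go((.446,-.3225,.055,81.9))"
```

```text
t 3.27 pos [ 0.447  -0.3235  0.1115] toolY 81.56 tilt 0.12 F [-0.1  -0.18  0.9 ] w 0.0873 gf 0.0
(0.446, -0.3225, 0.055) d [0.12, 0.1, 5.65] turn [-0.0013, 0.0017, -0.006]
```

play_rows(gripper=[-1, -1, -1, 1, 1, 1, 1, 1, 1, 1], delta_pos=[[0.1, 0.1, 3], [0.1, 0.1, 5.6], [0.1, 0.1, 5.6], [0.1, 0.1, 5.6], [0.1, 0.1, 5.6], [0.1, 0.1, 5.6], [0.1, 0.1, 5.6], [0.1, 0.1, 5.6], [0.1, 0.1, 5.6], [0.1, 0.1, 5.6]], turn=[[0, 0, -0.006], [0, 0, -0.006], [0, 0, -0.006], [0, 0, -0.006], [0, 0, -0.006], [0, 0, -0.006], [0, 0, -0.006], [0, 0, -0.006], [0, 0, -0.006], [0, 0, -0.006]], squeeze=35)

```text
time: 4.53
position: [0.445, -0.3224, 0.0542]
tool_rot: [0.071, 0.997, 0.0, -0.0]
ft_force: [-0.2, -0.7, 0.6]
grip_width: 0.0354
grip_force: 35.0
```

```bash
python3 -c "
from h import *
go((.446,-.3225,.055,81.9))"
```

```text
t 4.53 pos [ 0.445  -0.3224  0.0542] toolY 81.82 tilt 0.02 F [-0.2 -0.7  0.6] w 0.0354 gf 35.0
(0.446, -0.3225, 0.055) d [-0.1, 0.0, -0.08] turn [0.0002, -0.0002, -0.0014]
```

```bash
python3 -c "
from h import *
go((.446,-.3225,.24,81.9),(.5665,-.0387,.24,86.4))"
```

```text
t 4.53 pos [ 0.445  -0.3224  0.0542] toolY 81.82 tilt 0.02 F [-0.2 -0.7  0.6] w 0.0354 gf 35.0
(0.446, -0.3225, 0.24) d [-0.1, 0.01, -18.58] turn [0.0002, -0.0002, -0.0014]
(0.5665, -0.0387, 0.24) d [-7.99, 29.81, -18.57] turn [0.0002, -0.0002, -0.08]
```

play_rows(gripper=[1, 1, 1, 1, 1], delta_pos=[[0, 0, -4], [0, 0, -9], [0, 0, -14], [0, 0, -18.5], [0, 0, -18.5]], turn=[[0, 0, 0], [0, 0, 0], [0, 0, 0], [0, 0, 0], [0, 0, 0]])

```text
time: 5.15
position: [0.4469, -0.3245, 0.243]
tool_rot: [0.071, 0.997, -0.003, 0.003]
ft_force: [0.5, -0.8, -1.7]
grip_width: 0.035
grip_force: 35.0
```

```bash
python3 -c "
from h import *
go((.446,-.3225,.24,81.9),(.5665,-.0387,.2,86.4))"
```

```text
t 5.15 pos [ 0.4469 -0.3245  0.243 ] toolY 81.83 tilt 0.51 F [ 0.45 -0.79 -1.7 ] w 0.035 gf 35.0
(0.446, -0.3225, 0.24) d [0.12, 0.18, 0.3] turn [-0.0057, 0.0068, -0.0013]
(0.5665, -0.0387, 0.2) d [-7.75, 30.01, 4.18] turn [-0.006, 0.0066, -0.0798]
```

play_rows(gripper=[1, 1, 1, 1, 1, 1, 1, 1, 1], delta_pos=[[-1.5, 5, 0], [-3, 10, 0], [-4.5, 15, 0], [-6, 20, 0], [-7, 25, 1], [-7.9, 29, 2.5], [-7.9, 29.9, 3.5], [-7.9, 29.9, 3.5], [-7.9, 29.9, 3.5]], turn=[[0, 0, -0.02], [0, 0, -0.04], [0, 0, -0.06], [0, 0, -0.08], [0, 0, -0.08], [0, 0, -0.08], [0, 0, -0.08], [0, 0, -0.08], [0, 0, -0.08]])

```text
time: 6.28
position: [0.5655, -0.039, 0.204]
tool_rot: [0.032, 0.999, -0.0, -0.0]
ft_force: [-0.3, -1.2, -1.2]
grip_width: 0.035
grip_force: 35.0
```

```bash
python3 -c "
from h import *
import pickle
c=cam('scene');pickle.dump(c,open('s2.pkl','wb'))
w=cam('wrist');pickle.dump(w,open('w2.pkl','wb'))
a=cv2.resize(c['im'][120:320,220:500],None,fx=2,fy=2,interpolation=cv2.INTER_CUBIC)[:, :400]
b=cv2.resize(w['im'],None,fx=.714,fy=.952)
save('c2',np.hstack([a,b[:400]]))
p=robot.get_obs()['position']
print(proj(c,[p]),proj(c,[p-[0,0,.0065]]))
go((.5665,-.0387,.15,86.4))"
```

```text
[[306.79580632 216.26874575]] [[306.68228852 218.23728562]]
t 6.38 pos [ 0.5659 -0.0392  0.2046] toolY 86.3 tilt 0.05 F [-0.35  0.38 -1.23] w 0.035 gf 35.0
(0.5665, -0.0387, 0.15) d [-0.05, 0.06, 5.46] turn [-0.0005, 0.0007, -0.0018]
```

View pics/c2.png

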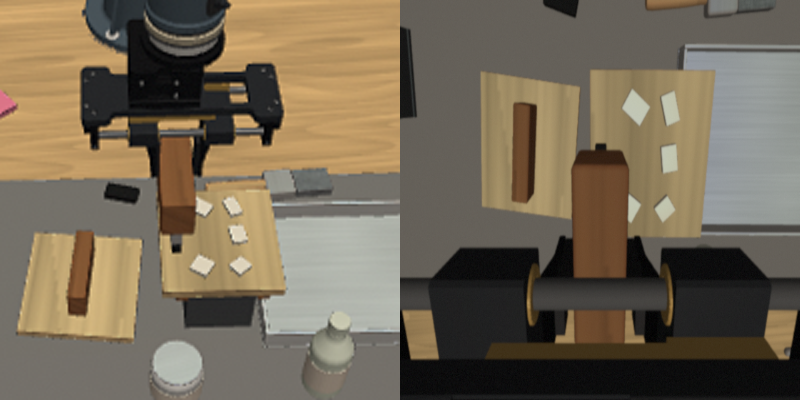

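The scene crop shows the scraper above the bed's -y side, with its dark blade end bottoming near crop (177,250), which is full-frame (308.5,245). The wrist half shows the bed and chips clear of it.

```bash
python3 -c "
from h import *
import pickle
c=pickle.load(open('s2.pkl','rb'))
p=np.array([.5657,-.0391,.2045])
e=p+np.array([.0499,-.0031,0])
for z in (.198,.176,.17,.162): print(z,proj(c,[[*e[:2],z]]).round(1))
h=c['im'][228:256,303:314].mean(2);print(h.round().astype(int))
w=pickle.load(open('w2.pkl','rb'))
# bed corners in wrist (crop coords ->full)
q=np.array([(590,70),(715,71),(700,237)],float)-[400,0]; q/= [.714,.952]
for z in(.09,.096,.102): 
  X=plane(w,q,z);print(z,X.round(4).tolist(),np.linalg.norm(X[1]-X[0]),np.linalg.norm(X[2]-X[1]),np.degrees(np.arctan2(*(X[2]-X[1])[:2][::-1])), 'ctr',(X[0]+X[2])/2)
"
```

```text
0.198 [[308.3 236.3]]
0.176 [[307.9 242.7]]
0.17 [[307.8 244.5]]
0.162 [[307.6 246.7]]
[[ 54  52  52  50  53  50  54  54  54  53  56]
 [ 56  54  55  52  51  52  52  53  53  53  54]
 [ 56  55  57  55  54  52  52  51  49  50  52]
 [ 55  56  55  55  55  55  54  55  52  52  50]
 [ 56  57  57  55  54  55  55  56  56  54  52]
 [ 55  56  56  55  55  54  55  54  54  56  55]
 [ 57  57  56  55  55  55  56  56  54  53  54]
 [ 52  54  56  56  55  55  54  54  55  52  53]
 [ 54  55  49  54  60  58  59  57  63  66  66]
 [108 105  60  65  74  76  74  76 102 114 113]
 [166 160  87  90  92  91  89  93 138 150 149]
 [162 157  85  88  89  89  88  92 135 147 145]
 [160 156  95  88  91  91  90  95 136 146 145]
 [161 157 120  81  84  83  81  87 136 146 145]
 [160 159 119  46  49  34  34  68 141 146 145]
 [161 158 116  13  18  18  21  70 153 146 145]
 [161 158 128   3   9  15  16  64 153 146 146]
 [161 161 157   2   8  20  23  69 152 146 145]
 [161 159 156  79  81  86  89 110 149 145 145]
 [162 159 159 159 155 149 152 152 147 146 145]
 [161 159 157 154 150 145 147 150 148 144 143]
 [161 159 158 154 150 144 145 149 146 144 144]
 [161 159 157 154 150 145 146 149 146 145 144]
 [160 159 157 155 150 145 146 148 147 145 144]
 [159 160 157 155 151 145 146 149 148 145 143]
 [158 160 158 155 152 146 145 149 148 145 144]
 [157 160 157 156 153 146 145 148 147 146 143]
 [157 160 158 156 152 146 145 149 149 146 145]]
0.09 [[0.4658, -0.044, 0.09], [0.4757, 0.0969, 0.09], [0.6265, 0.0862, 0.09]] 0.1412320460196912 0.15108800459310986 -4.060283973616224 ctr [0.54613595 0.02111267 0.09      ]
0.096 [[0.4663, -0.0438, 0.096], [0.476, 0.0944, 0.096], [0.6238, 0.0839, 0.096]] 0.13855039618675832 0.14821921430298837 -4.0602839736162375 ctr [0.54505843 0.02005139 0.096     ]
0.102 [[0.4667, -0.0436, 0.102], [0.4763, 0.0919, 0.102], [0.6212, 0.0816, 0.102]] 0.1358687463538255 0.14535042401286696 -4.060283973616238 ctr [0.54398092 0.01899012 0.102     ]
```

play_rows(gripper=[1, 1, 1, 1, 1, 1], delta_pos=[[0, 0, 2], [0, 0, 4], [0, 0, 5.5], [0, 0, 6], [0, 0, 6], [0, 0, 6]], turn=[[0, 0, 0], [0, 0, 0], [0, 0, 0], [0, 0, 0], [0, 0, 0], [0, 0, 0]])

```text
time: 7.12
position: [0.5664, -0.038, 0.145]
tool_rot: [0.031, 1.0, -0.0, 0.001]
ft_force: [1.0, 0.5, -0.8]
grip_width: 0.0352
grip_force: 35.0
```

play_rows(gripper=[1, 1, 1], delta_pos=[[0, 0, 0.2], [0, 0, 0.4], [0, 0, 0.4]], turn=[[0, 0, 0], [0, 0, 0], [0, 0, 0]])

```text
time: 7.5
position: [0.5656, -0.0377, 0.1401]
tool_rot: [0.031, 1.0, 0.0, -0.0]
ft_force: [0.4, 0.7, -0.3]
grip_width: 0.0351
grip_force: 35.0
```

play_rows(gripper=[1, 1, 1], delta_pos=[[0, 0, 0.1], [0, 0, 0.2], [0, 0, 0.2]], turn=[[0, 0, 0], [0, 0, 0], [0, 0, 0]])

```text
time: 7.88
position: [0.5657, -0.0378, 0.1381]
tool_rot: [0.031, 1.0, 0.0, -0.0]
ft_force: [-0.5, 1.1, -1.4]
grip_width: 0.0354
grip_force: 35.0
```

play_rows(gripper=[1, 1, 1], delta_pos=[[0, 0, 0.1], [0, 0, 0.2], [0, 0, 0.2]], turn=[[0, 0, 0], [0, 0, 0], [0, 0, 0]])

```text
time: 8.25
position: [0.5657, -0.0378, 0.1361]
tool_rot: [0.031, 1.0, 0.0, -0.0]
ft_force: [0.2, 0.3, -1.1]
grip_width: 0.0354
grip_force: 35.0
```

play_rows(gripper=[1, 1, 1], delta_pos=[[0, 0, 0.1], [0, 0, 0.15], [0, 0, 0.15]], turn=[[0, 0, 0], [0, 0, 0], [0, 0, 0]])

```text
time: 8.62
position: [0.5657, -0.0378, 0.1347]
tool_rot: [0.031, 1.0, 0.0, -0.0]
ft_force: [-0.9, -0.5, -2.2]
grip_width: 0.0353
grip_force: 35.0
```

play_rows(gripper=[1, 1, 1], delta_pos=[[0, 0, 0.1], [0, 0, 0.15], [0, 0, 0.15]], turn=[[0, 0, 0], [0, 0, 0], [0, 0, 0]])

```text
time: 9.0
position: [0.5657, -0.0378, 0.1332]
tool_rot: [0.031, 1.0, 0.0, -0.0]
ft_force: [0.2, -0.3, -0.6]
grip_width: 0.0353
grip_force: 35.0
```

play_rows(gripper=[1, 1, 1], delta_pos=[[0, 0, 0.1], [0, 0, 0.15], [0, 0, 0.15]], turn=[[0, 0, 0], [0, 0, 0], [0, 0, 0]])

```text
time: 9.38
position: [0.5657, -0.0378, 0.1318]
tool_rot: [0.031, 1.0, -0.0, -0.0]
ft_force: [0.6, -0.2, -1.6]
grip_width: 0.0353
grip_force: 35.0
```

play_rows(gripper=[1, 1, 1], delta_pos=[[0, 0, 0.1], [0, 0, 0.15], [0, 0, 0.15]], turn=[[0, 0, 0], [0, 0, 0], [0, 0, 0]])

```text
time: 9.75
position: [0.5659, -0.0378, 0.1309]
tool_rot: [0.031, 1.0, -0.0, 0.0]
ft_force: [-1.3, 0.2, 5.8]
grip_width: 0.0352
grip_force: 35.0
```

play_rows(gripper=[1, 1, 1, 1, 1, 1], delta_pos=[[0, 0.5, 0], [0, 1.2, 0], [0, 2.2, 0], [0, 3.2, 0], [0, 4, 0], [0, 4, 0]], turn=[[0, 0, 0], [0, 0, 0], [0, 0, 0], [0, 0, 0], [0, 0, 0], [0, 0, 0]])

```text
time: 10.5
position: [0.5694, 0.003, 0.1308]
tool_rot: [0.031, 1.0, -0.0, 0.001]
ft_force: [0.6, -1.6, 5.7]
grip_width: 0.0353
grip_force: 35.0
```

play_rows(gripper=[1, 1, 1, 1, 1, 1, 1, 1, 1, 1], delta_pos=[[0, 0.6, 0], [0, 1.4, 0], [0, 2.4, 0], [0, 3.4, 0], [0, 4.4, 0], [0, 5.4, 0], [0, 6.4, 0], [0, 7.3, 0], [0, 7.7, 0], [0, 7.7, 0]], turn=[[0, 0, 0], [0, 0, 0], [0, 0, 0], [0, 0, 0], [0, 0, 0], [0, 0, 0], [0, 0, 0], [0, 0, 0], [0, 0, 0], [0, 0, 0]])

```text
time: 11.75
position: [0.5739, 0.0795, 0.1308]
tool_rot: [0.031, 1.0, -0.0, 0.001]
ft_force: [-1.1, -2.2, 5.9]
grip_width: 0.0352
grip_force: 35.0
```

```bash
python3 -c "
from h import *
go((.545,.019,.13,86.2))
c=cam('top');w=cam('wrist')
a=cv2.resize(c['im'][130:230,190:300],None,fx=3.6,fy=3.6,interpolation=cv2.INTER_CUBIC)
b=cv2.resize(w['im'],(396,360))
save('c3',np.hstack([a,b]))"
```

```text
t 11.75 pos [0.5739 0.0795 0.1308] toolY 86.46 tilt 0.11 F [-1.07 -2.24  5.93] w 0.0352 gf 35.0
(0.545, 0.019, 0.13) d [2.51, -6.22, 0.08] turn [-0.0005, 0.0019, 0.0046]
```

View pics/c3.png

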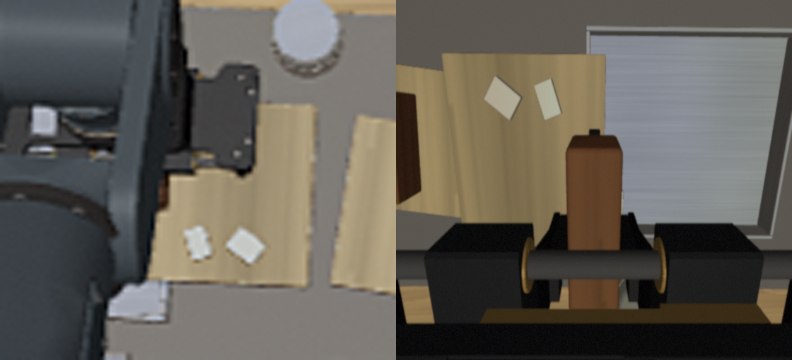

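Two chips remain at low x. The other three have been pushed to the edge, with slivers visible beside the scraper at (622,200) and (625,290), so I push on about 1.2 cm.

play_rows(gripper=[1, 1, 1, 1, 1], delta_pos=[[0, 0.5, 0], [0, 0.9, 0], [0, 1.2, 0], [0, 1.2, 0], [0, 1.2, -1]], turn=[[0, 0, 0], [0, 0, 0], [0, 0, 0], [0, 0, 0], [0, 0, 0]])

```text
time: 12.48
position: [0.5725, 0.0922, 0.1392]
tool_rot: [0.032, 1.0, 0.001, -0.002]
ft_force: [-0.3, 1.2, -1.9]
grip_width: 0.035
grip_force: 35.0
```

play_rows(gripper=[1, 1, 1, 1, 1], delta_pos=[[0, 0, -1.5], [1, -2, -3], [3, -7, -3], [4.8, -12, -3], [4.8, -12.7, -3]], turn=[[0, 0, 0], [0, 0, 0], [0, 0, 0], [0, 0, 0], [0, 0, 0]])

```text
time: 13.1
position: [0.5158, -0.0356, 0.1709]
tool_rot: [0.034, 0.999, -0.0, -0.001]
ft_force: [-0.5, 0.7, -1.7]
grip_width: 0.0348
grip_force: 35.0
```

```bash
python3 -c "
from h import *
c=np.array([.545,.0193]);t=np.radians(-3.7)
ex=np.array([np.cos(t),np.sin(t)]);ey=np.array([-ex[1],ex[0]])
s=c-.025*ex-.056*ey;e=c-.025*ex+.073*ey;print(s,e)
go((*s,.131,86.3))
c=cam('top');w=cam('wrist')
a=cv2.resize(c['im'][130:230,190:300],None,fx=3.6,fy=3.6,interpolation=cv2.INTER_CUBIC)
b=cv2.resize(w['im'],(396,360))
save('c4',np.hstack([a,b]))"
```

```text
[ 0.5164383  -0.03496997] [0.52476297 0.09376115]
t 13.1 pos [ 0.5158 -0.0356  0.1709] toolY 86.14 tilt 0.08 F [-0.49  0.71 -1.73] w 0.0348 gf 35.0
(np.float64(0.5164383002810299), np.float64(-0.034969966916918074), 0.131) d [-0.07, 0.07, 3.99] turn [-0.0003, -0.0013, -0.0027]
```

View pics/c4.png

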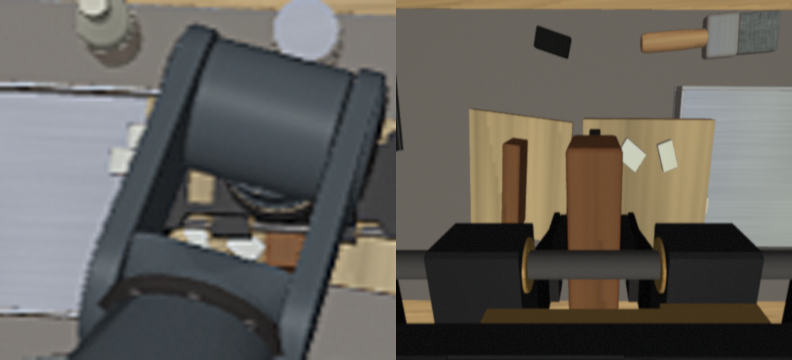

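Two chips are left on the bed, and at least two white pieces lie past the bed's edge over the tray (top crop (135,135), (120,162)). Second stroke next.

play_rows(gripper=[1, 1, 1, 1, 1], delta_pos=[[0, 0.05, 1.5], [0, 0.05, 3], [0, 0.05, 3.7], [0, 0.05, 3.7], [0, 0.05, 3.7]], turn=[[0, 0, 0], [0, 0, 0], [0, 0, 0], [0, 0, 0], [0, 0, 0]])

```text
time: 13.82
position: [0.5184, -0.0321, 0.1332]
tool_rot: [0.031, 1.0, -0.0, 0.0]
ft_force: [0.4, 0.1, -1.7]
grip_width: 0.0351
grip_force: 35.0
```

play_rows(gripper=[1, 1, 1], delta_pos=[[0, 0, 0.1], [0, 0, 0.15], [0, 0, 0.15]], turn=[[0, 0, 0], [0, 0, 0], [0, 0, 0]])

```text
time: 14.2
position: [0.5181, -0.0324, 0.1319]
tool_rot: [0.031, 1.0, -0.0, 0.0]
ft_force: [-0.3, 0.3, -1.9]
grip_width: 0.0355
grip_force: 35.0
```

play_rows(gripper=[1, 1, 1], delta_pos=[[0, 0, 0.1], [0, 0, 0.15], [0, 0, 0.15]], turn=[[0, 0, 0], [0, 0, 0], [0, 0, 0]])

```text
time: 14.58
position: [0.5183, -0.0324, 0.1309]
tool_rot: [0.031, 1.0, -0.0, 0.0]
ft_force: [-0.9, 0.1, 4.8]
grip_width: 0.0352
grip_force: 35.0
```

play_rows(gripper=[1, 1, 1, 1, 1, 1, 1, 1, 1, 1, 1, 1], delta_pos=[[0, 0.5, 0], [0, 1.5, 0], [0, 2.6, 0], [0, 3.8, 0], [0, 5, 0], [0, 6.2, 0], [0, 7.4, 0], [0, 8.6, 0], [0, 9.8, 0], [0, 11, 0], [0, 11.5, 0], [0, 11.5, 0]], turn=[[0, 0, 0], [0, 0, 0], [0, 0, 0], [0, 0, 0], [0, 0, 0], [0, 0, 0], [0, 0, 0], [0, 0, 0], [0, 0, 0], [0, 0, 0], [0, 0, 0], [0, 0, 0]])

```text
time: 16.08
position: [0.5259, 0.0834, 0.1308]
tool_rot: [0.031, 1.0, -0.0, 0.001]
ft_force: [-0.4, -2.6, 5.6]
grip_width: 0.0349
grip_force: 35.0
```

play_rows(gripper=[1, 1, 1, 1, 1, 1, 1], delta_pos=[[0, 0.5, 0], [0, 0.9, 0], [0, 1.3, 0], [0, 1.3, 0], [0, 1.3, -2], [0, -2, -7], [0, -6, -10]], turn=[[0, 0, 0], [0, 0, 0], [0, 0, 0], [0, 0, 0], [0, 0, 0], [0, 0, 0], [0, 0, 0]])

```text
time: 16.95
position: [0.5215, 0.0241, 0.2311]
tool_rot: [0.03, 1.0, 0.001, 0.0]
ft_force: [0.9, -0.2, -1.8]
grip_width: 0.0354
grip_force: 35.0
```

```bash
python3 -c "
from h import *
go((.4455,-.3225,.24,81.8))"
```

```text
t 16.95 pos [0.5215 0.0241 0.2311] toolY 86.54 tilt 0.12 F [ 0.87 -0.18 -1.76] w 0.0354 gf 35.0
(0.4455, -0.3225, 0.24) d [5.49, -35.06, -0.96] turn [0.0022, 0.0003, 0.0827]
```

play_rows(gripper=[1, 1, 1, 1, 1, 1, 1, 1, 1, 1], delta_pos=[[0.5, -5, -0.9], [1.5, -11, -0.9], [2.5, -17, -0.9], [3.5, -23, -0.9], [4.5, -29, -0.9], [5.4, -34, -0.9], [5.5, -35, -0.9], [5.5, -35, -0.9], [5.5, -35, -0.9], [5.5, -35, -0.9]], turn=[[0, 0, 0.02], [0, 0, 0.04], [0, 0, 0.06], [0, 0, 0.083], [0, 0, 0.083], [0, 0, 0.083], [0, 0, 0.083], [0, 0, 0.083], [0, 0, 0.083], [0, 0, 0.083]])

```text
time: 18.2
position: [0.4451, -0.3214, 0.2392]
tool_rot: [0.072, 0.997, 0.0, -0.0]
ft_force: [0.5, 0.5, -1.8]
grip_width: 0.035
grip_force: 35.0
```

```bash
python3 -c "
from h import *
import pickle
go((.4455,-.3225,.1,81.8),(.4455,-.3225,.055,81.8))
c=cam('top');w=cam('wrist');pickle.dump(c,open('t5.pkl','wb'));pickle.dump(w,open('w5.pkl','wb'))
a=cv2.resize(c['im'][130:230,150:300],None,fx=3.2,fy=3.2,interpolation=cv2.INTER_CUBIC)
b=cv2.resize(w['im'],(320,320))
save('c5',np.hstack([a,b]))"
```

```text
t 18.2 pos [ 0.4451 -0.3214  0.2392] toolY 81.77 tilt 0.05 F [ 0.54  0.47 -1.78] w 0.035 gf 35.0
(0.4455, -0.3225, 0.1) d [-0.06, -0.11, 13.92] turn [0.0008, -0.0002, -0.0006]
(0.4455, -0.3225, 0.055) d [-0.06, -0.11, 18.42] turn [0.0008, -0.0002, -0.0006]
```

View pics/c5.png

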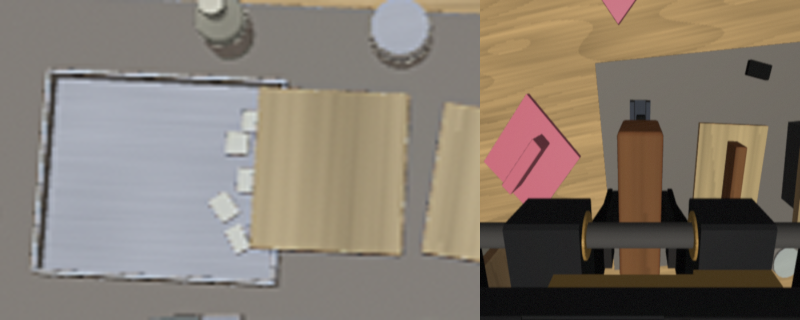

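All five chips lie in the tray at top crop (220-250, 120-240) and the bed is clean. The scraper is above its rest.

play_rows(gripper=[1, 1, 1, 1, 1, 1, 1], delta_pos=[[0, -0.1, 4], [0, -0.1, 9], [0, -0.1, 13], [0, -0.1, 15.5], [0, -0.1, 17], [0, -0.1, 17.6], [0, -0.1, 17.6]], turn=[[0, 0, 0], [0, 0, 0], [0, 0, 0], [0, 0, 0], [0, 0, 0], [0, 0, 0], [0, 0, 0]])

```text
time: 19.18
position: [0.4449, -0.3245, 0.0637]
tool_rot: [0.073, 0.997, -0.0, 0.0]
ft_force: [0.6, 0.6, -0.1]
grip_width: 0.0353
grip_force: 35.0
```

```bash
python3 -c "
from h import *
import pickle
go((.4455,-.3225,.0545,81.8))
t=pickle.load(open('t5.pkl','rb'))
def edgefit(c,px,z,sx,sy,tag):
  # gray gradient based subpixel: refine corners
  g=cv2.cvtColor(c['im'],cv2.COLOR_RGB2HSV)[...,1]
  q=cv2.cornerSubPix(g,np.array(px,np.float32).reshape(-1,1,2),(4,4),(-1,-1),(3,50,.01))[:,0]
  X=plane(c,q,z)[:,:2];e=[X[(i+1)%4]-X[i] for i in range(4)]
  print(tag,q.round(1).tolist(),'c',X.mean(0).round(4),'L',[round(float(np.linalg.norm(v)),4) for v in e],'a',[round(float(np.degrees(np.arctan2(v[1],v[0])))%90,2) for v in e])
edgefit(t,[[231,157],[277,160],[275,209],[228,206]],.093,0,0,'bed')
edgefit(t,[[289,162],[332,168],[325,215],[282,208]],.015,0,0,'lid')
for f,px,z in(('bed',((231,157),(277,160),(275,209),(228,206)),.093),('lid',((289,162),(332,168),(325,215),(282,208)),.015)):
  h=cv2.cvtColor(t['im'],cv2.COLOR_RGB2HSV);m=(h[...,1]>55).astype(np.uint8)
  k,l=cv2.connectedComponents(m,connectivity=4);cx,cy=np.mean(px,0).astype(int);m=(l==l[cy,cx-8]).astype(np.uint8)
  ct=max(cv2.findContours(m,0,1)[0],key=cv2.contourArea)
  mm=cv2.moments(m,True);M=cv2.boxPoints(cv2.minAreaRect(ct));print(f,m.sum(),plane(t,[mm['m10']/mm['m00'],mm['m01']/mm['m00']],z),plane(t,M,z).round(4).tolist())
"
```

```text
t 19.18 pos [ 0.4449 -0.3245  0.0637] toolY 81.66 tilt 0.06 F [ 0.59  0.58 -0.14] w 0.0353 gf 35.0
(0.4455, -0.3225, 0.0545) d [-0.03, 0.21, 0.92] turn [-0.0006, 0.0007, -0.0025]
bed [[230.89999389648438, 156.10000610351562], [277.8999938964844, 159.0], [274.8999938964844, 209.60000610351562], [227.5, 207.0]] c [0.5461 0.0193] L [0.1396, 0.1506, 0.1389, 0.1519] a [85.09, 85.57, 85.62, 85.85]
lid [[288.3999938964844, 161.39999389648438], [332.8999938964844, 167.8000030517578], [325.5, 215.6999969482422], [281.1000061035156, 208.39999389648438]] c [ 0.5381 -0.1436] L [0.1406, 0.1523, 0.1395, 0.1499] a [80.42, 79.58, 79.47, 80.0]
bed 2378 [[0.54489456 0.01919082 0.093     ]] [[0.4753, 0.0933, 0.093], [0.6264, 0.0838, 0.093], [0.6154, -0.0557, 0.093], [0.4647, -0.0446, 0.093]]
lid 2142 [[ 0.53700219 -0.14396599  0.015     ]] [[0.4756, -0.0613, 0.015], [0.6249, -0.0876, 0.015], [0.5996, -0.2271, 0.015], [0.451, -0.1994, 0.015]]
```

play_rows(gripper=[1, 1, 1, 1], delta_pos=[[0, 0.15, 0.4], [0, 0.15, 0.7], [0, 0.15, 0.85], [0, 0.15, 0.85]], turn=[[0, 0, 0], [0, 0, 0], [0, 0, 0], [0, 0, 0]])

```text
time: 19.68
position: [0.4447, -0.3228, 0.0548]
tool_rot: [0.073, 0.997, 0.0, -0.0]
ft_force: [-0.3, -0.8, -0.8]
grip_width: 0.0351
grip_force: 35.0
```

play_rows(gripper=[1, 1, -0.3, -1, -1, -1, -1], delta_pos=[[0, 0, 0.05], [0, 0, 0.06], [0, 0, 0.05], [0, 0, 0.05], [0, 0, 0.05], [0, 0, 0.05], [0, 0, -3]], turn=[[0, 0, 0], [0, 0, 0], [0, 0, 0], [0, 0, 0], [0, 0, 0], [0, 0, 0], [0, 0, 0]])

```text
time: 20.55
position: [0.4433, -0.3213, 0.0832]
tool_rot: [0.073, 0.997, 0.002, -0.002]
ft_force: [0.5, 0.0, -0.0]
grip_width: 0.0773
grip_force: 0.0
```

play_rows(gripper=[-1, -1, -1, -1], delta_pos=[[0, 0, -5], [0, 0, -10], [0, 0, -15], [0, 0, -15]], turn=[[0, 0, 0], [0, 0, 0], [0, 0, 0], [0, 0, 0]])

```text
time: 21.05
position: [0.4469, -0.3251, 0.2394]
tool_rot: [0.073, 0.997, -0.004, 0.004]
ft_force: [-1.0, 0.3, -1.2]
grip_width: 0.0869
grip_force: 0.0
```

```bash
python3 -c "
from h import *
go((.49,-.17,.24,79.9))
w=cam('wrist');h=cv2.cvtColor(w['im'],cv2.COLOR_RGB2HSV)
m=((h[...,1]>120)&(h[...,0]<17)).astype(np.uint8);m[250:]=0;m[:100]=0;m[:,:235]=0;m[:,330:]=0
ct=max(cv2.findContours(m,0,1)[0],key=cv2.contourArea)
b=cv2.boxPoints(cv2.minAreaRect(ct));print(b);X=plane(w,b,.098);print(X.mean(0),np.linalg.norm(X[1]-X[0]),np.linalg.norm(X[2]-X[1]))
"
```

```text
t 21.05 pos [ 0.4469 -0.3251  0.2394] toolY 81.66 tilt 0.61 F [-0.99  0.34 -1.18] w 0.0869 gf 0.0
(0.49, -0.17, 0.24) d [-2.01, 15.97, -0.15] turn [-0.0066, 0.0083, 0.0307]
[[264.99997 233.     ]
 [264.99997 128.     ]
 [301.99997 128.     ]
 [301.99997 233.     ]]
[ 0.44446185 -0.32225671  0.098     ] 0.10152154169306205 0.03362848136247112
```

play_rows(gripper=[-1, -1, -1, -1, -1, -1, -1], delta_pos=[[-2, 5, 0], [-4, 10, 0], [-6, 15, 0], [-6.3, 19.2, 0], [-6.3, 19.2, 0], [-6.3, 19.2, 0], [-6.3, 19.2, 0]], turn=[[0, 0, 0.03], [0, 0, 0.03], [0, 0, 0.03], [0, 0, 0.03], [0, 0, 0.03], [0, 0, 0.03], [0, 0, 0.03]])

```text
time: 21.98
position: [0.5344, -0.143, 0.2341]
tool_rot: [0.089, 0.996, 0.0, -0.001]
ft_force: [-0.3, -0.5, -0.1]
grip_width: 0.087
grip_force: 0.0
```

```bash
python3 -c "
from h import *
go((.5375,-.144,.1,79.9))
w=cam('wrist');save('w6',w['im']);h=cv2.cvtColor(w['im'],cv2.COLOR_RGB2HSV)
import pickle;pickle.dump(w,open('w6.pkl','wb'))
print(proj(w,[[.537,-.144,.057]]),proj(w,[[.5455,.0193,.093]]))"
```

```text
t 21.98 pos [ 0.5344 -0.143   0.2341] toolY 79.84 tilt 0.07 F [-0.27 -0.49 -0.11] w 0.087 gf 0.0
(0.5375, -0.144, 0.1) d [-0.34, -0.05, 13.41] turn [0.0, -0.0012, -0.0011]
[[279.34275405 182.15275995]] [[452.36522019 168.52029468]]
```

View pics/w6.png

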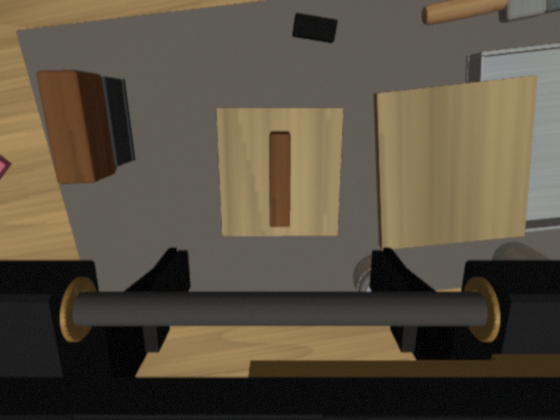

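The lid has corners at (217,108), (343,108), (340,236), (221,236). The batten is at (270-291, 131-227), and the bed's top spans (378,93)-(536,76)-(526,237)-(382,249).

```bash
python3 -c "
from h import *
import pickle
w=pickle.load(open('w6.pkl','rb'));h=cv2.cvtColor(w['im'],cv2.COLOR_RGB2HSV);g=h[...,1]
def sh(tag,q,z):
  X=plane(w,q,z)[:,:2];e=[X[(i+1)%4]-X[i] for i in range(4)]
  print(tag,z,np.array(q).round(1).tolist(),'c',X.mean(0).round(4),'L',[round(float(np.linalg.norm(v)),4) for v in e],'a',[round(float(np.degrees(np.arctan2(v[1],v[0])))%90,2) for v in e])
def sub(px,im=g): return cv2.cornerSubPix(im,np.array(px,np.float32).reshape(-1,1,2),(5,5),(-1,-1),(3,50,.01))[:,0]
sh('lid',sub([[217,108],[343,108],[340,236],[221,236]]),.015)
b=sub([[376,93],[536,76],[526,237],[381,249]])
for z in(.09,.093,.096,.099): sh('bed',b,z)
m=((h[...,1]>110)&(h[...,0]<17)).astype(np.uint8);m[240:]=0;m[:,:240]=0;m[:,330:]=0;m[:120]=0
ct=max(cv2.findContours(m,0,1)[0],key=cv2.contourArea);q=cv2.boxPoints(cv2.minAreaRect(ct));sh('bat',q,.057)
print(w['im'][170,370:392].mean(1).round())
print(w['im'][90,370:386].tolist())
for v in (110,170,230): print(v,h[v,372:392,2], h[v,372:392,1])
"
```

```text
lid 0.015 [[215.6999969482422, 107.30000305175781], [342.79998779296875, 106.9000015258789], [337.5, 235.60000610351562], [221.60000610351562, 235.6999969482422]] c [ 0.5368 -0.1439] L [0.1399, 0.1502, 0.1405, 0.15] a [79.95, 80.08, 79.88, 79.83]
bed 0.09 [[373.6000061035156, 93.5], [536.5999755859375, 74.9000015258789], [524.9000244140625, 235.0], [381.0, 249.0]] c [0.5458 0.0217] L [0.1438, 0.1512, 0.143, 0.1505] a [86.07, 86.39, 85.8, 86.68]
bed 0.093 [[373.6000061035156, 93.5], [536.5999755859375, 74.9000015258789], [524.9000244140625, 235.0], [381.0, 249.0]] c [0.545  0.0204] L [0.1425, 0.1499, 0.1418, 0.1492] a [86.07, 86.39, 85.8, 86.68]
bed 0.096 [[373.6000061035156, 93.5], [536.5999755859375, 74.9000015258789], [524.9000244140625, 235.0], [381.0, 249.0]] c [0.5443 0.0191] L [0.1413, 0.1486, 0.1405, 0.1479] a [86.07, 86.39, 85.8, 86.68]
bed 0.099 [[373.6000061035156, 93.5], [536.5999755859375, 74.9000015258789], [524.9000244140625, 235.0], [381.0, 249.0]] c [0.5435 0.0178] L [0.14, 0.1472, 0.1393, 0.1466] a [86.07, 86.39, 85.8, 86.68]
bat 0.057 [[269.0, 132.0], [289.0, 132.0]
[... 268 characters left out ...]
3, 85], [95, 91, 84], [96, 91, 84], [96, 93, 85], [96, 92, 86], [96, 91, 85], [96, 92, 84], [96, 91, 85], [97, 92, 84], [96, 92, 86], [97, 92, 85], [100, 95, 88], [96, 91, 84], [93, 89, 81]]
110 [ 95  90  71  62  69 104 138 150 155 154 156 155 155 155 155 155 153 153
 151 152] [ 30  34  68 103 115 103  96  93  94  93  93  94  94  94  94  94  93  95
  96  92]
170 [ 96  96  97  90  72  61  66  97 130 139 141 144 146 151 155 156 155 155
 153 153] [ 29  32  34  34  74 105 112 108  98  95  94  96  96  95  94  95  97  95
  95  95]
230 [ 96  96  97  97  96  91  77  66  69  97 129 136 138 140 146 152 153 156
 154 157] [ 27  29  32  32  29  36  63  97 103 105  97  98  94  95  94  94  95  96
  96  93]
```

play_rows(gripper=[-1, -1, -1, -1, -1, -1, -1], delta_pos=[[-0.2, -0.1, 5], [-0.2, -0.1, 10], [-0.2, -0.1, 15], [-0.2, -0.1, 18.5], [-0.2, -0.1, 19.5], [-0.2, -0.1, 19.5], [-0.2, -0.1, 19.5]], turn=[[0, 0, 0], [0, 0, 0], [0, 0, 0], [0, 0, 0], [0, 0, 0], [0, 0, 0], [0, 0, 0]])

```text
time: 22.9
position: [0.538, -0.1442, 0.0413]
tool_rot: [0.088, 0.996, -0.001, 0.002]
ft_force: [0.7, 0.1, 0.9]
grip_width: 0.0871
grip_force: 0.0
```

```bash
python3 -c "
from h import *
go((.5365,-.144,.022,79.95))"
```

```text
t 22.9 pos [ 0.538  -0.1442  0.0413] toolY 79.9 tilt 0.19 F [0.67 0.15 0.9 ] w 0.0871 gf 0.0
(0.5365, -0.144, 0.022) d [0.16, -0.0, 1.93] turn [-0.001, 0.0032, -0.0008]
```

play_rows(gripper=[-1, -1, -1, 1, 1, 1, 1, 1, 1, 1], delta_pos=[[0.1, 0, 1], [0.1, 0, 1.9], [0.1, 0, 1.9], [0.1, 0, 1.9], [0.1, 0, 1.9], [0.1, 0, 1.9], [0.1, 0, 1.9], [0.1, 0, 1.9], [0.1, 0, 1.9], [0.1, 0, 1.9]], turn=[[0, 0, 0], [0, 0, 0], [0, 0, 0], [0, 0, 0], [0, 0, 0], [0, 0, 0], [0, 0, 0], [0, 0, 0], [0, 0, 0], [0, 0, 0]], squeeze=40)

```text
time: 24.15
position: [0.5357, -0.1431, 0.0207]
tool_rot: [0.088, 0.996, 0.0, -0.0]
ft_force: [1.4, -0.5, -0.2]
grip_width: 0.025
grip_force: 0.0
```

```bash
python3 -c "
from h import *
go((.5365+.0082,-.144+.1645,.17,86.0))"
```

```text
t 24.15 pos [ 0.5357 -0.1431  0.0207] toolY 79.92 tilt 0.0 F [ 1.35 -0.5  -0.23] w 0.025 gf 0.0
(0.5447, 0.020500000000000018, 0.17) d [1.98, 16.27, -14.93] turn [0.0, -0.0001, -0.106]
```

Not closed yet; hold until it grips.

play_rows(gripper=[1, 1, 1, 1], delta_pos=[[0, 0, 0], [0, 0, 0], [0, 0, 0], [0, 0, 0]], turn=[[0, 0, 0], [0, 0, 0], [0, 0, 0], [0, 0, 0]])

```text
time: 24.65
position: [0.5357, -0.1431, 0.0207]
tool_rot: [0.088, 0.996, 0.0, -0.0]
ft_force: [0.4, 0.7, 0.1]
grip_width: 0.0005
grip_force: 0.0
```

```bash
python3 -c "
from h import *
p=robot.get_obs()['position']
go((p[0]+.0082,p[1]+.1645,.16,86.0))"
```

```text
t 24.65 pos [ 0.5357 -0.1431  0.0207] toolY 79.93 tilt 0.01 F [0.36 0.7  0.07] w 0.0005 gf 0.0
(np.float64(0.5438890370485536), np.float64(0.02139948778516723), 0.16) d [2.07, 16.34, -13.93] turn [-0.0, -0.0001, -0.106]
```

```bash
python3 -c "
from h import *
print(robot.get_obs())
c=cam('scene');w=cam('wrist')
a=cv2.resize(c['im'][150:320,180:380],(400,340),interpolation=cv2.INTER_CUBIC)
save('c7',np.hstack([a,cv2.resize(w['im'],(400,340))]))"
```

```text
{'time': 24.65, 'q': array([-4.62570186e-01,  6.74356138e-01,  1.73737478e+00, -4.70465220e-05,
        7.29949629e-01, -1.85756212e+00]), 'joint_velocities': array([-4.16007336e-04,  9.40873005e-05, -6.12143197e-04,  9.23817783e-04,
       -1.75683935e-04, -7.09597205e-04]), 'joint_torque': array([ 5.85005491e-04, -4.23547018e+01, -9.73364800e+00, -3.81277164e-02,
        6.35881978e-02,  4.69724398e-05]), 'position': array([ 0.53568904, -0.14310051,  0.02073118]), 'tool_rot': array([ 8.77715764e-02,  9.96140627e-01,  1.48560511e-06, -4.66380918e-05]), 'ft_force': array([0.35796214, 0.70186037, 0.06808771]), 'moment': array([ 0.01644581,  0.05495005, -0.02484059]), 'grip_force': 0.0, 'grip_width': 0.0004626075760713588}
```

View pics/c7.png

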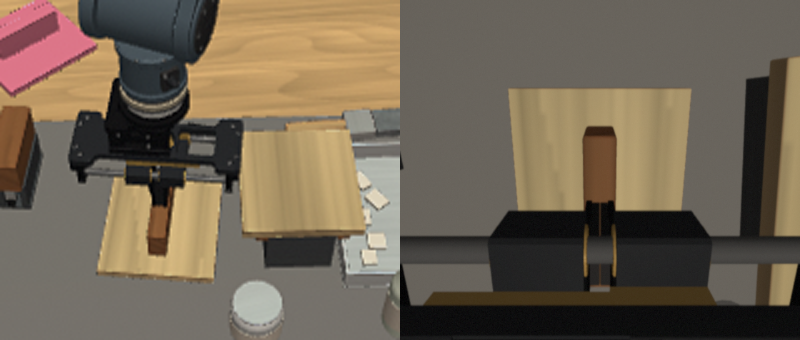

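The view shows the fingers straddling or sitting at the batten, with the lid unmoved. The width reading of 0.5 mm contradicts that, so I check pixels and then try a small lift.

```bash
python3 -c "
from h import *
import pickle
w=cam('wrist');pickle.dump(w,open('w8.pkl','wb'));p=robot.get_obs()['position']
Y=np.array([np.cos(np.radians(79.9)),np.sin(np.radians(79.9)),0])
for n,q in(('tcp',p),('grasp',p+[0,0,.019]),('bat top L',np.array([*p[:2],.057])-.011*Y),('bat top R',np.array([*p[:2],.057])+.011*Y),('above70',p+[0,0,.05]),('lidtopL',np.array([*p[:2],.015])-.011*Y)): print(n,proj(w,[q]).round(0))
h=cv2.cvtColor(w['im'],cv2.COLOR_RGB2HSV)
for v in range(225,330,6):
  print(v,''.join('#' if b<45 else ('b' if s>110 else '.') for b,s in zip(h[v,225:345,2],h[v,225:345,1])))
"
```

```text
tcp [[280. 240.]]
grasp [[280. 252.]]
bat top L [[258. 266.]]
bat top R [[303. 266.]]
above70 [[281. 279.]]
lidtopL [[262. 236.]]
225 ................................bbbbbbbbbbbbbbbbbbbbbbbbbbbbbbbbbbbbbbbbbbbbb...........................................
231 ................................bbbbbbbbbbbbbbbbbbbbbbbbbbbbbbbbbbbbbbbbbbbbb...........................................
237 ................................bbbbbbbbbbbbbbbbbbbbbbbbbbbbbbbbbbbbbbbbbbbbb...........................................
243 ................................bbbbbbbbbbbbbbbbbbbbbbbbbbbbbbbbbbbbbbbbbbbbb...........................................
249 ................................bbbb########bbbbbbbbbbbbbbbbbbbbbb########bbb...........................................
255 ................................bbb###################bb###################bb...........................................
261 ######################################################bb################################################################
267 ######################################################bb###################################
[... 579 characters left out ...]
###########################.bbbbb##########################################
303 ################################bbbbb....................................bbbbb.#########################################
309 ###############################bbbbbb....................................bbbbbb#########################################
315 ###############################bbbbbb....................................bbbbbb#########################################
321 ###############################.bbbbb....................................bbbbbb#########################################
327 ###############################.bbbbbbb##############....##############bbbbbbbb#########################################
```

play_rows(gripper=[1, 1, 1, 1], delta_pos=[[0, 0, -0.3], [0, 0, -0.6], [0, 0, -0.6], [0, 0, -0.6]], turn=[[0, 0, 0], [0, 0, 0], [0, 0, 0], [0, 0, 0]])

```text
time: 25.3
position: [0.5358, -0.1431, 0.0268]
tool_rot: [0.088, 0.996, -0.0, 0.0]
ft_force: [-0.4, 0.1, -0.5]
grip_width: 0.0007
grip_force: 0.0
```

```bash
python3 -c "
from h import *
go((.5447,.02,.16,86.0))
import pickle
w=cam('wrist');o=pickle.load(open('w8.pkl','rb'))
p=robot.get_obs();print(p['grip_width'],p['grip_force'],p['ft_force'])
h=cv2.cvtColor(w['im'],cv2.COLOR_RGB2HSV)
for v in (230,260,280): print(v,''.join('#' if b<45 else ('b' if s>110 else '.') for b,s in zip(h[v,225:345,2],h[v,225:345,1])))
def box(c):
  h=cv2.cvtColor(c['im'],cv2.COLOR_RGB2HSV);m=(h[...,1]>55).astype(np.uint8);m[245:]=0;m[:,:120]=0;m[:,430:]=0
  ct=max(cv2.findContours(m,0,1)[0],key=cv2.contourArea);return cv2.boundingRect(ct)
print(box(o),box(w))
"
```

```text
t 25.3 pos [ 0.5358 -0.1431  0.0268] toolY 79.93 tilt 0.01 F [-0.44  0.08 -0.5 ] w 0.0007 gf 0.0
(0.5447, 0.02, 0.16) d [1.97, 16.22, -13.32] turn [-0.0, 0.0001, -0.106]
0.00021277225405711076 0.0 [-0.20019703 -0.27393821 -0.25604066]
230 .................................bbbbbbbbbbbbbbbbbbbbbbbbbbbbbbbbbbbbbbbbbbbb...........................................
260 ..................................####################bb####################............................................
280 ##################################bbbb################bb###############bbbbb############################################
(151, 108, 257, 137) (155, 108, 250, 137)
```

play_rows(gripper=[-1, -1, -1, -1, -1, -1, -1, -1], delta_pos=[[0, 0, 0], [0, 0, 0], [0, 0, 0], [0, 0, 0], [0, 0, 0], [0, 0, 0], [0, 0, 0], [0, 0, 0]], turn=[[0, 0, 0], [0, 0, 0], [0, 0, 0], [0, 0, 0], [0, 0, 0], [0, 0, 0], [0, 0, 0], [0, 0, 0]])

```text
time: 26.35
position: [0.5357, -0.1431, 0.0268]
tool_rot: [0.088, 0.996, -0.0, 0.0]
ft_force: [-1.1, 0.4, -0.3]
grip_width: 0.0726
grip_force: 0.0
```

play_rows(gripper=[0.3, 0.3, 0.3, 0.3, 0.3, 0.3, 0.3, 0.3], delta_pos=[[0, 0, 0], [0, 0, 0], [0, 0, 0], [0, 0, 0], [0, 0, 0], [0, 0, 0], [0, 0, 0], [0, 0, 0]], turn=[[0, 0, 0], [0, 0, 0], [0, 0, 0], [0, 0, 0], [0, 0, 0], [0, 0, 0], [0, 0, 0], [0, 0, 0]], squeeze=10)

```text
time: 27.35
position: [0.5357, -0.1431, 0.0268]
tool_rot: [0.088, 0.996, 0.0, -0.0]
ft_force: [0.2, -1.0, -0.2]
grip_width: 0.0304
grip_force: 0.0
```

play_rows(gripper=[0.5, 0.6, 0.7, 0.7], delta_pos=[[0, 0, 0], [0, 0, 0], [0, 0, 0], [0, 0, 0]], turn=[[0, 0, 0], [0, 0, 0], [0, 0, 0], [0, 0, 0]], squeeze=10)

```text
time: 27.85
position: [0.5357, -0.1431, 0.0267]
tool_rot: [0.088, 0.996, -0.0, 0.0]
ft_force: [-0.1, 0.0, 0.7]
grip_width: 0.0141
grip_force: 0.0
```

play_rows(gripper=[1, 1, 1, 1, 1], delta_pos=[[0, 0, -2], [0, 0, -4.5], [0, 0, -4.5], [0, 0, -4.5], [0, 0, -4.5]], turn=[[0, 0, 0], [0, 0, 0], [0, 0, 0], [0, 0, 0], [0, 0, 0]])

```text
time: 28.48
position: [0.5349, -0.1428, 0.0708]
tool_rot: [0.088, 0.996, 0.0, -0.001]
ft_force: [0.0, 0.1, 0.4]
grip_width: 0.0005
grip_force: 0.0
```

play_rows(gripper=[1, 1, 1, 1, 1], delta_pos=[[0, 0, 0.5], [0, 0, 1], [0, 0, 1.5], [0, 0, 1.8], [0, 0, 1.8]], turn=[[0, 0, 0], [0, 0, 0], [0, 0, 0], [0, 0, 0], [0, 0, 0]])

```text
time: 29.1
position: [0.5355, -0.143, 0.0534]
tool_rot: [0.088, 0.996, 0.0, -0.0]
ft_force: [0.2, 0.0, 0.1]
grip_width: 0.0008
grip_force: 0.0
```

```bash
cat > lid.py <<'E'
from h import *
go((.5365,-.144,.1,79.95))
t=cam('top');h=cv2.cvtColor(t['im'],cv2.COLOR_RGB2HSV);m=(h[...,1]>55).astype(np.uint8);m[:150]=0;m[222:]=0;m[:,:220]=0;m[:,340:]=0
k,l,s,c=cv2.connectedComponentsWithStats(m,connectivity=4)
print([(s[i].tolist()) for i in range(1,k) if s[i,4]>100])
E
python3 lid.py
```

```text
t 29.1 pos [ 0.5355 -0.143   0.0534] toolY 79.93 tilt 0.04 F [0.16 0.03 0.15] w 0.0008 gf 0.0
(0.5365, -0.144, 0.1) d [-0.11, -0.08, -4.66] turn [0.0002, -0.0007, -0.0004]
[[229, 157, 50, 42, 1527]]
```

play_rows(gripper=[1, 1, 1, 1, 1, 1, 1], delta_pos=[[0, 0, -1.5], [0, -2.5, -1.5], [0, -4, -1], [0, -4, 1], [0, -4, 3], [0, -4, 3.4], [0, -4, 3.4]], turn=[[0, 0, 0], [0, 0, 0], [0, 0, 0], [0, 0, 0], [0, 0, 0], [0, 0, 0], [0, 0, 0]])

```text
time: 30.02
position: [0.5287, -0.1826, 0.0198]
tool_rot: [0.088, 0.996, 0.0, -0.0]
ft_force: [0.2, -0.2, -0.6]
grip_width: -0.0
grip_force: 0.0
```

play_rows(gripper=[1, 1, 1], delta_pos=[[0, 0, 0.2], [0, 0, 0.4], [0, 0, 0.6]], turn=[[0, 0, 0], [0, 0, 0], [0, 0, 0]])

```text
time: 30.4
position: [0.529, -0.1826, 0.014]
tool_rot: [0.088, 0.996, -0.0, 0.0]
ft_force: [0.2, -0.1, -0.0]
grip_width: 0.0006
grip_force: 0.0
```

play_rows(gripper=[1, 1, 1, 1], delta_pos=[[0, 0, 0.2], [0, 0, 0.4], [0, 0, 0.6], [0, 0, 0.6]], turn=[[0, 0, 0], [0, 0, 0], [0, 0, 0], [0, 0, 0]])

```text
time: 30.9
position: [0.5286, -0.1824, 0.0075]
tool_rot: [0.088, 0.996, 0.0, -0.0]
ft_force: [-0.8, 0.1, -0.2]
grip_width: 0.0004
grip_force: 0.0
```

The fingertips are inside the lid's drawn volume with no contact force. I go back up and check by measurement whether the lid is still where I saw it.

play_rows(gripper=[-1, -1, -1, -1, -1, -1, -1], delta_pos=[[0, 0, -5], [0, 2, -10], [0, 4, -16], [0, 4, -22], [0, 4, -22.5], [0, 4, -22.5], [0, 4, -22.5]], turn=[[0, 0, 0], [0, 0, 0], [0, 0, 0], [0, 0, 0], [0, 0, 0], [0, 0, 0], [0, 0, 0]])

```text
time: 31.78
position: [0.5343, -0.1426, 0.2308]
tool_rot: [0.088, 0.996, 0.001, -0.002]
ft_force: [0.1, -0.5, 0.1]
grip_width: 0.0624
grip_force: 0.0
```

```bash
cat > l2.py <<'E'
from h import *
go((.5365,-.144,.0,79.95))
w=cam('wrist');t=cam('top');s=cam('scene');g=cv2.cvtColor(w['im'],cv2.COLOR_RGB2HSV)[...,1]
import pickle;pickle.dump((w,t,s),open('l2.pkl','wb'))
o=pickle.load(open('w6.pkl','rb'))
q=proj(w,plane(o,[[215.7,107.3],[342.8,106.9],[337.5,235.6],[221.6,235.7]],.015))
q2=cv2.cornerSubPix(g,q.astype(np.float32).reshape(-1,1,2),(6,6),(-1,-1),(3,50,.01))[:,0]
X=plane(w,q2,.015);print('lid',X.mean(0).round(4),(q2-q).round(1).tolist(),X[:,:2].round(4).tolist())
d=pickle.load(open('d.pkl','rb'))
for n,c in(('top',t),('scene',s)):
  df=np.abs(c['im'].astype(int)-d[n]['im'].astype(int)).max(2);print(n,df[205:230,285:325].mean() if n=='top' else df[265:285,235:280].mean())
E
python3 l2.py
```

```text
t 31.77 pos [ 0.5343 -0.1426  0.2308] toolY 79.91 tilt 0.24 F [ 0.14 -0.51  0.06] w 0.0624 gf 0.0
(0.5365, -0.144, 0.0) d [-0.33, -0.13, 23.08] turn [0.0012, -0.0041, -0.0007]
lid [ 0.5367 -0.1439  0.015 ] [[-0.0, -0.3], [0.2, 0.0], [-0.4, 0.1], [0.0, -0.1]] [[0.4504, -0.1995], [0.475, -0.0618], [0.6231, -0.0883], [0.5982, -0.2261]]
top 57.504
scene 14.095555555555556
```

The lid has not moved. I try one more proper grasp, nearer the batten's end and a little lower, with a gentle squeeze.

play_rows(gripper=[-1, -1, -1, -1, -1, -1, -1], delta_pos=[[-1, -0.1, 5], [-3, -0.1, 10], [-3, -0.1, 15], [-3, -0.1, 19], [-3, -0.1, 21.1], [-3, -0.1, 21.1], [-3, -0.1, 21.1]], turn=[[0, 0, 0], [0, 0, 0], [0, 0, 0], [0, 0, 0], [0, 0, 0], [0, 0, 0], [0, 0, 0]])

```text
time: 32.8
position: [0.5655, -0.1496, 0.0221]
tool_rot: [0.088, 0.996, -0.0, 0.0]
ft_force: [-0.0, -0.1, -0.1]
grip_width: 0.0868
grip_force: 0.0
```

play_rows(gripper=[1, 1, 1, 1, 1, 1, 1, 1, 1, 1, 1], delta_pos=[[0, 0, 0], [0, 0, 0], [0, 0, 0], [0, 0, 0], [0, 0, 0], [0, 0, 0], [0, 0, 0], [0, 0, 0], [0, 0, 0], [0, 0, 0], [0, 0, 0]], turn=[[0, 0, 0], [0, 0, 0], [0, 0, 0], [0, 0, 0], [0, 0, 0], [0, 0, 0], [0, 0, 0], [0, 0, 0], [0, 0, 0], [0, 0, 0], [0, 0, 0]], squeeze=20)

```text
time: 34.17
position: [0.5651, -0.1493, 0.0217]
tool_rot: [0.088, 0.996, -0.0, -0.0]
ft_force: [0.2, -0.1, -0.4]
grip_width: 0.0007
grip_force: 0.0
```

play_rows(gripper=[1, 1, 1, 1], delta_pos=[[0, 0, 0.7], [0, 0, 1.4], [0, 0, 1.7], [0, 0, 1.7]], turn=[[0, 0, 0], [0, 0, 0], [0, 0, 0], [0, 0, 0]])

```text
time: 34.67
position: [0.566, -0.1498, 0.0177]
tool_rot: [0.087, 0.996, -0.001, 0.002]
ft_force: [-19.5, 7.0, 81.3]
grip_width: 0.0008
grip_force: 40.8
```

play_rows(gripper=[1, 1, 1], delta_pos=[[0, 0, 0.15], [0, 0, 0.25], [0, 0, 0.25]], turn=[[0, 0, 0], [0, 0, 0], [0, 0, 0]])

```text
time: 35.05
position: [0.5661, -0.1498, 0.0176]
tool_rot: [0.087, 0.996, -0.002, 0.002]
ft_force: [-22.8, 8.1, 96.9]
grip_width: 0.0004
grip_force: 48.3
```

Sudden hard contact at z≈0.0177. I back off at once and check.

play_rows(gripper=[1, 1, 1], delta_pos=[[0, 0, -1.5], [0, 0, -2.5], [0, 0, -2.5]], turn=[[0, 0, 0], [0, 0, 0], [0, 0, 0]])

```text
time: 35.42
position: [0.5652, -0.1494, 0.0269]
tool_rot: [0.088, 0.996, 0.0, -0.0]
ft_force: [1.4, -0.3, -0.8]
grip_width: 0.0007
grip_force: 0.0
```

```bash
cat > dk.py <<'E'
from h import *
import pickle
go((.5365,-.144,.1,79.95))
w=cam('wrist');o=robot.get_obs();p=o['position'];Y=Ro.from_quat(o['tool_rot']).as_matrix()[:,1]
h=cv2.cvtColor(w['im'],cv2.COLOR_RGB2HSV)
print('moment',o['moment'],'tcp px',proj(w,[p]),'lid corners px',proj(w,[[.4504,-.1995,.015],[.475,-.0618,.015],[.6231,-.0883,.015],[.5982,-.2261,.015]]).round(0).tolist())
m=(h[...,1]>50).astype(np.uint8)
for v in range(60,300,12): print(v,''.join('#' if b<45 else('b' if s>110 else('w' if s>50 else '.')) for b,s in zip(h[v,100:460:3,2],h[v,100:460:3,1])))
E
python3 dk.py
```

```text
t 35.42 pos [ 0.5652 -0.1494  0.0269] toolY 79.92 tilt 0.0 F [ 1.38 -0.29 -0.8 ] w 0.0007 gf 0.0
(0.5365, -0.144, 0.1) d [2.92, 0.03, -7.31] turn [0.0, -0.0, -0.0005]
moment [ 0.02688431  0.05450019 -0.02830215] tcp px [[280.61957807 238.16303543]] lid corners px [[151.0, 49.0], [412.0, 49.0], [389.0, 300.0], [173.0, 300.0]]
60 ..................wwwwwwwwwwwwwwwwwwwwwwwwwwwwwwwwwwwwwwwwwwwwwwwwwwwwwwwwwwwwwwwwwwwwwwwwwwwwwwwwwwwwww................
72 ..................wwwwwwwwwwwwwwwwwwwwwwwwwwwwwwwwwwwwwwwwwwwwwwwwwwwwwwwwwwwwwwwwwwwwwwwwwwwwwwwwwwwwww................
84 ..................wwwwwwwwwwwwwwwwwwwwwwwwwwwwwwwwwwwwwwwwwwwwwwwwwwwwwwwwwwwwwwwwwwwwwwwwwwwwwwwwwwwww.................
96 ...................wwwwwwwwwwwwwwwwwwwwwwwwwwwwwwwwwwwwwwwwwwwwwwwwwwwwwwwwwwwwwwwwwwwwwwwwwwwwwwwwwwww.................
108 ...................wwwwwwwwwwwwwwwwwwwwwwwwwwwwwwwwwwbbbbbbbbbbbbbbbbwwwwwwwwwwwwwwwwwwwwwwwwwwwwwwwwww.................
120 ...................wwwwwwwwwwwwwwwwwwwwwwwwwwwwwwwwwwbbbbbbbbbbbbbbbbwwwwwwwwwwwwwwwwwwwwwwwwwwwwwwwww..................
132 ....................www
[... 1022 characters left out ...]
wwwwwwwwwbbbbbbbbbbbbbbwwwwwwwwwwwwwwwwwwwwwwwwwwwwwww.....................
240 .......................wwwwwwwwwwwwwwwwwwwwwwwwwwwwwwwbbbbbbbbbbbbbbwwwwwwwwwwwwwwwwwwwwwwwwwwwwwww.....................
252 .......................wwwwwwwwwwwwwwwwwwwwwwwwwwwwwww######b######bwwwwwwwwwwwwwwwwwwwwwwwwwwwwww......................
264 .................###########################################b###########################################................
276 .............###############################################b##############################################.............
288 ..........###########################################bb#####b#####bb##########################################..........
```

play_rows(gripper=[1, 1, 1, 1], delta_pos=[[0, 0, 0.5], [0, 0, 0.9], [0, 0, 1.15], [0, 0, 1.15]], turn=[[0, 0, 0], [0, 0, 0], [0, 0, 0], [0, 0, 0]])

```text
time: 35.98
position: [0.5643, -0.149, 0.018]
tool_rot: [0.088, 0.996, 0.0, -0.001]
ft_force: [-5.9, 2.2, 23.8]
grip_width: 0.0005
grip_force: 11.9
```

play_rows(gripper=[1, 1, 1, 1], delta_pos=[[1.5, 0, -0.6], [3, 0, -0.6], [3, 0, -0.2], [3, 0, 0.1]], turn=[[0, 0, 0], [0, 0, 0], [0, 0, 0], [0, 0, 0]])

```text
time: 36.48
position: [0.5323, -0.1428, 0.0179]
tool_rot: [0.087, 0.996, 0.001, -0.004]
ft_force: [-14.7, 3.8, 55.4]
grip_width: 0.0005
grip_force: 27.2
```

play_rows(gripper=[1, 1, 1, 1, 1, 1], delta_pos=[[0, 0, -1.5], [0, -2, -1.5], [0, -2, -0.8], [0, -2, -0.2], [0, -2, 0], [0, -2, 0]], turn=[[0, 0, 0], [0, 0, 0], [0, 0, 0], [0, 0, 0], [0, 0, 0], [0, 0, 0]])

```text
time: 37.22
position: [0.5316, -0.1633, 0.014]
tool_rot: [0.088, 0.996, 0.0, -0.001]
ft_force: [-1.1, -0.0, -0.5]
grip_width: 0.0004
grip_force: 0.0
```

play_rows(gripper=[1, 1, 1, 1, 1, 1], delta_pos=[[0, 2, -2], [0, 4, -1.5], [0, 4, -0.8], [0, 4, -0.2], [0, 4, 0], [0, 4, 0]], turn=[[0, 0, 0], [0, 0, 0], [0, 0, 0], [0, 0, 0], [0, 0, 0], [0, 0, 0]])

```text
time: 37.98
position: [0.5388, -0.1237, 0.0177]
tool_rot: [0.088, 0.996, 0.001, -0.0]
ft_force: [-4.7, 6.8, 29.6]
grip_width: 0.0004
grip_force: 14.4
```

play_rows(gripper=[1, 1, 1, 1, 1, 1], delta_pos=[[0, 0, -2], [0, 0, -2], [0, 0.6, -2], [0, 1.2, -2], [0, 1.8, -2], [0, 2.2, -2]], turn=[[0, 0, 0], [0, 0, 0], [0, 0, 0], [0, 0, 0], [0, 0, 0], [0, 0, 0]])

```text
time: 38.72
position: [0.5427, -0.102, 0.0343]
tool_rot: [0.088, 0.996, 0.0, -0.0]
ft_force: [0.2, 0.0, -0.4]
grip_width: 0.0007
grip_force: 0.0
```

```bash
python3 l2.py
```

```text
t 38.73 pos [ 0.5427 -0.102   0.0343] toolY 79.96 tilt 0.05 F [ 0.17  0.   -0.39] w 0.0007 gf 0.0
(0.5365, -0.144, 0.0) d [-0.12, -4.24, 3.43] turn [0.0002, -0.0008, 0.0002]
lid [ 0.5353 -0.1427  0.015 ] [[1.2, -4.1], [0.0, 0.0], [4.0, -5.7], [0.0, -0.0]] [[0.4486, -0.1982], [0.475, -0.062], [0.6191, -0.0844], [0.5983, -0.2261]]
top 39.554
scene 21.275555555555556
```

play_rows(gripper=[1, 1, 1, 1], delta_pos=[[0, 0.5, 0], [0, 1, 0], [0, 1.5, 0], [0, 1.8, 0]], turn=[[0, 0, 0], [0, 0, 0], [0, 0, 0], [0, 0, 0]])

```text
time: 39.38
position: [0.5461, -0.0846, 0.0348]
tool_rot: [0.088, 0.996, 0.0, -0.0]
ft_force: [-0.1, 0.1, 0.0]
grip_width: 0.0
grip_force: 0.0
```

play_rows(gripper=[1, 1, 1, 1], delta_pos=[[0, 0, 0.8], [0, 0, 1.5], [0, 0, 1.95], [0, 0, 1.95]], turn=[[0, 0, 0], [0, 0, 0], [0, 0, 0], [0, 0, 0]])

```text
time: 39.88
position: [0.5456, -0.085, 0.0146]
tool_rot: [0.088, 0.996, 0.0, -0.001]
ft_force: [-0.1, -0.4, 0.5]
grip_width: 0.0008
grip_force: 0.0
```

play_rows(gripper=[1, 1, -1, -1, -1, -1, -1, -1, -1, -1, -1, -1], delta_pos=[[0, 0, -1.5], [0, -2.5, -2.5], [0, -4.9, -2.5], [0, -4.9, -2.5], [0, -4.9, -2.5], [0, -4.9, -2.5], [0, -4.9, -2.5], [0, -4.9, -2.5], [0, -4.9, -2.5], [0, -4.9, -1], [0, -4.9, 0.3], [0, -4.9, 0.5]], turn=[[0, 0, 0], [0, 0, 0], [0, 0, 0], [0, 0, 0], [0, 0, 0], [0, 0, 0], [0, 0, 0], [0, 0, 0], [0, 0, 0], [0, 0, 0], [0, 0, 0], [0, 0, 0]])

```text
time: 41.38
position: [0.5362, -0.1327, 0.0085]
tool_rot: [0.088, 0.996, 0.001, -0.002]
ft_force: [-0.5, 0.3, -0.1]
grip_width: 0.0855
grip_force: 0.0
```

play_rows(gripper=[1, 1, 1, 1, 1, 1, 1, 1, 1, 1, 1], delta_pos=[[0, 0, 0.1], [0, 0, 0.1], [0, 0, 0.1], [0, 0, 0.1], [0, 0, 0.1], [0, 0, 0.1], [0, 0, 0.1], [0, 0, 0.1], [0, 0, 0.1], [0, 0, 0.1], [0, 0, 0.1]], turn=[[0, 0, 0], [0, 0, 0], [0, 0, 0], [0, 0, 0], [0, 0, 0], [0, 0, 0], [0, 0, 0], [0, 0, 0], [0, 0, 0], [0, 0, 0], [0, 0, 0]], squeeze=30)

```text
time: 42.75
position: [0.5376, -0.1334, 0.0093]
tool_rot: [0.088, 0.996, -0.0, 0.0]
ft_force: [-0.4, -1.2, 0.6]
grip_width: 0.0217
grip_force: 30.0
```

```bash
python3 -c "
from h import *
go((.5365,-.144,.1,79.95))"
```

```text
t 42.75 pos [ 0.5376 -0.1334  0.0093] toolY 79.93 tilt 0.02 F [-0.42 -1.25  0.59] w 0.0217 gf 30.0
(0.5365, -0.144, 0.1) d [-0.08, -1.06, -9.07] turn [-0.0002, 0.0003, -0.0004]
```

It gripped something 22 mm wide, which is the batten's width, but with its top at only 18 mm. I squeeze more, lift slowly and compare with the images.

play_rows(gripper=[1, 1, 1, 1, 1], delta_pos=[[0, 0, 0], [0, 0, -0.5], [0, 0, -1.2], [0, 0, -2], [0, 0, -2]], turn=[[0, 0, 0], [0, 0, 0], [0, 0, 0], [0, 0, 0], [0, 0, 0]], squeeze=50)

```text
time: 43.38
position: [0.5381, -0.1334, 0.0301]
tool_rot: [0.088, 0.996, -0.0, 0.001]
ft_force: [0.1, 0.0, -1.0]
grip_width: 0.0208
grip_force: 50.0
```

```bash
cat > lv.py <<'E'
from h import *
import pickle
go((.5365,-.144,.1,79.95))
w=cam('wrist');s=cam('scene');pickle.dump((w,s),open('lv.pkl','wb'))
h=cv2.cvtColor(w['im'],cv2.COLOR_RGB2HSV)
for v in range(30,264,18): print(v,''.join('#' if b<45 else('b' if q>110 else('w' if q>50 else '.')) for b,q in zip(h[v,60:500:4,2],h[v,60:500:4,1])))
h=cv2.cvtColor(s['im'],cv2.COLOR_RGB2HSV)
print('scene')
for v in range(230,300,5): print(v,''.join('#' if b<45 else('b' if q>130 else('w' if q>50 else '.')) for b,q in zip(h[v,215:310,2],h[v,215:310,1])))
print(robot.get_obs()['moment'])
E
python3 lv.py
```

```text
t 43.38 pos [ 0.5381 -0.1334  0.0301] toolY 79.93 tilt 0.1 F [ 0.08  0.01 -1.02] w 0.0208 gf 50.0
(0.5365, -0.144, 0.1) d [-0.04, -1.07, -6.98] turn [-0.0004, 0.0017, -0.0003]
30 ..............................................................................................................
48 ..............................................................................................................
66 ..............................................................................................................
84 .........................................................................................................bbbww
102 ....................................................................................................####wwbwww
120 ......................wwwwwwwwwwwwwwwwwwwwwwwwwwwwwwwwwwwwwwwwwwwwwwwwwwwwwwwwwwwwwwwwwww...........####wwbbww
138 ......................wwwwwwwwwwwwwwwwwwwwwwwwwwwwwwwwwwwwwwwwwwwwwwwwwwwwwwwwwwwwwwwwwww...........####bbbbww
156 ......................wwwwwwwwwwwwwwwwwwwwwwwwwwwwwwwwwwwwwwwwwwwwwwwwwwwwwwwwwwwwwwwwww............####bbbbww
174 ....
[... 1310 characters left out ...]
wwwwwwwwwwbbbbbbbbbbwwwwwwwwwwwwwwwwwwwwwwwww........wwwwwwwww
270 ..................wwwwwwwwwwwwwwwwwwwwwwwwwbbbbbbbbbwwwwwwwwwwwwwwwwwwwwwwwwww...............ww
275 ..................wwwwwwwwwwwwwwwwwwwwwwwwwwwwwwwwwwwwwwwwwwwwwwwwwwwwwwwwwww..................
280 .................wwwwwwwwwwwwwwwwwwwwwwwwwwwwwwwwwwwwwwwwwwwwwwwwwwwwwwwwwwww..................
285 ..............................................wwwwwwwwwwwwwwwwwwwwwwwwwwwwww...................
290 ...............................................................................................
295 ...............................................................................................
[-0.02485854  0.03789409 -0.01823462]
```

```bash
cat > lz.py <<'E'
from h import *
import pickle
w,s=pickle.load(open('lv.pkl','rb'))
h=cv2.cvtColor(w['im'],cv2.COLOR_RGB2HSV);m=(h[...,1]>50)
sc=[]
for v in range(100,250,10):
    x=np.where(m[v,100:440])[0]
    if len(x)>100:
        L,Rr=x[0]+99.5,x[-1]+100.5
        for z in np.arange(-.03,.12,.0005):
            X=plane(w,[[L,v],[Rr,v]],z); d=np.linalg.norm(X[1]-X[0])
            if d<.1402: break
        sc.append((v,L,Rr,round(z,4),X.mean(0).round(4).tolist()))
for r in sc[1:]: print(r)
rows=np.where(m[:,280])[0];print('first rows at u=200',np.where(m[:250,200])[0][:1])
h=cv2.cvtColor(s['im'],cv2.COLOR_RGB2HSV);mm=((h[...,1]>50)).astype(np.uint8);mm[:,:200]=0;mm[:,298:]=0
b=np.argwhere(mm[230:310]);print('scene bottom row',b[:,0].max()+230)
print(proj(s,[[.6231+.002,-.0883+.01,.015],[.5982+.002,-.2261+.01,.015]]),proj(s,[[.6231+.002,-.0883+.01,.036],[.5982+.002,-.2261+.01,.036]]))
for u in (240,285): print(u,[v+230 for v in np.where(mm[230:310,u])[0]][-1:])
E
python3 lz.py
```

```text
(120, np.float64(144.5), np.float64(415.5), np.float64(0.036), [0.4711, -0.1218, 0.036])
(130, np.float64(145.5), np.float64(414.5), np.float64(0.036), [0.476, -0.1227, 0.036])
(140, np.float64(146.5), np.float64(413.5), np.float64(0.036), [0.4811, -0.1236, 0.036])
(150, np.float64(147.5), np.float64(411.5), np.float64(0.035), [0.4863, -0.1248, 0.035])
(160, np.float64(148.5), np.float64(411.5), np.float64(0.036), [0.4914, -0.1254, 0.036])
(170, np.float64(148.5), np.float64(410.5), np.float64(0.0365), [0.4966, -0.1266, 0.0365])
(180, np.float64(150.5), np.float64(409.5), np.float64(0.036), [0.5021, -0.1273, 0.036])
(190, np.float64(151.5), np.float64(408.5), np.float64(0.036), [0.5075, -0.1283, 0.036])
(200, np.float64(152.5), np.float64(407.5), np.float64(0.036), [0.5131, -0.1292, 0.036])
(210, np.float64(153.5), np.float64(406.5), np.float64(0.036), [0.5187, -0.1302, 0.036])
(220, np.float64(154.5), np.float64(405.5), np.float64(0.036), [0.5244, -0.1313, 0.036])
(230, np.float64(155.5), np.float64(404.5), np.float64(0.036), [0.5302, -0.1323, 0.036])
(240, np.float64(155.5), np.float64(403.5), np.float64(0.0365), [0.5359, -0.1336, 0.0365])
first rows at u=200 [107]
scene bottom row 286
[[290.61728092 288.72427772]
 [232.01772997 284.58834638]] [[290.72396588 283.87629127]
 [231.28523676 279.71417764]]
240 [np.int64(283)]
285 [np.int64(286)]
```

The lid is held: its plate rose 21 mm with the gripper, and it stays centred and level. I lift it clear and carry it over.

play_rows(gripper=[1, 1, 1, 1, 1, 1], delta_pos=[[0, 0, -1.5], [0, 0, -4], [0, 0, -7], [0, 0, -9.5], [0, 0, -10.5], [0, 0, -10.5]], turn=[[0, 0, 0], [0, 0, 0], [0, 0, 0], [0, 0, 0], [0, 0, 0], [0, 0, 0]])

```text
time: 44.22
position: [0.5377, -0.1334, 0.135]
tool_rot: [0.088, 0.996, -0.0, 0.001]
ft_force: [0.3, 0.3, -2.2]
grip_width: 0.0213
grip_force: 50.0
```

```bash
python3 -c "
from h import *
go((.545,.0206,.13,86.0))"
```

```text
t 44.23 pos [ 0.5377 -0.1334  0.135 ] toolY 79.93 tilt 0.08 F [ 0.27  0.35 -2.15] w 0.0213 gf 50.0
(0.545, 0.0206, 0.13) d [1.98, 15.29, 0.49] turn [-0.0005, 0.0014, -0.106]
```

play_rows(gripper=[1, 1, 1, 1, 1, 1, 1, 1], delta_pos=[[0.2, 1.5, 0], [0.6, 4.5, 0], [1.1, 8, 0], [1.5, 11.5, 0], [1.8, 14, 0], [2, 15.3, 0], [2, 15.3, 0], [2, 15.3, 0]], turn=[[0, 0, -0.02], [0, 0, -0.04], [0, 0, -0.06], [0, 0, -0.08], [0, 0, -0.1], [0, 0, -0.106], [0, 0, -0.106], [0, 0, -0.106]])

```text
time: 45.22
position: [0.5445, 0.0203, 0.134]
tool_rot: [0.035, 0.999, -0.0, -0.0]
ft_force: [0.3, -0.4, -2.1]
grip_width: 0.0214
grip_force: 50.0
```

```bash
cat > lw.py <<'E'
from h import *
go((.545,.0206,.105,86.0))
w=cam('wrist');h=cv2.cvtColor(w['im'],cv2.COLOR_RGB2HSV);m=(h[...,1]>50)
P=[]
for v in range(120,250,10):
    x=np.where(m[v,100:440])[0];L,Rr=x[0]+99.5,x[-1]+100.5
    for z in np.arange(.06,.16,.0005):
        X=plane(w,[[L,v],[Rr,v]],z)
        if np.linalg.norm(X[1]-X[0])<.1402: break
    P.append((z,*X.mean(0)))
P=np.array(P);z=np.median(P[:,0]);k=np.polyfit(P[:,1],P[:,2],1)
v0=np.mean([np.where(m[:,u])[0][0] for u in range(180,261,10)]+[np.where(m[:,u])[0][0] for u in range(310,391,10)])-.5
e=plane(w,[[280.5,v0]],z)[0];a=np.arctan(k[0])
print('plate top z',z,'yaw',np.degrees(a),'axis y at .545',np.polyval(k,.545),'edge',e,'centre from edge',e[:2]+.075*np.array([np.cos(a),np.sin(a)]))
E
python3 lw.py
```

```text
t 45.23 pos [0.5445 0.0203 0.134 ] toolY 85.98 tilt 0.04 F [ 0.28 -0.35 -2.13] w 0.0214 gf 50.0
(0.545, 0.0206, 0.105) d [-0.05, 0.04, 2.9] turn [-0.0004, -0.0005, -0.0004]
plate top z 0.13950000000000007 yaw -4.131117057111103 axis y at .545 0.019549274483139076 edge [0.44427026 0.02734869 0.1395    ] centre from edge [0.5190754  0.02194576]
```

play_rows(gripper=[1, 1, 1, 1, 1], delta_pos=[[-0.05, 0.03, 0.8], [-0.05, 0.03, 1.6], [-0.05, 0.03, 2.4], [-0.05, 0.03, 2.8], [-0.05, 0.03, 2.8]], turn=[[0, 0, 0], [0, 0, 0], [0, 0, 0], [0, 0, 0], [0, 0, 0]])

```text
time: 45.9
position: [0.5448, 0.0212, 0.1057]
tool_rot: [0.035, 0.999, 0.0, -0.001]
ft_force: [-0.2, -0.5, -1.8]
grip_width: 0.0211
grip_force: 50.0
```

```bash
sed -i 's/^v0=.*/def top(u):\n    v=200\n    while m[v,u]: v-=1\n    return v\nT=[top(u) for u in list(range(170,261,10))+list(range(310,391,10))];print(T);v0=np.median(T)+.5/' lw.py; python3 lw.py
```

```text
t 45.9 pos [0.5448 0.0212 0.1057] toolY 86.0 tilt 0.06 F [-0.2  -0.52 -1.83] w 0.0211 gf 50.0
(0.545, 0.0206, 0.105) d [-0.03, -0.06, 0.07] turn [0.0001, -0.001, 0.0001]
[105, 105, 105, 105, 105, 105, 105, 105, 105, 105, 105, 105, 105, 105, 105, 106, 106, 106, 106]
plate top z 0.11100000000000004 yaw -4.195949509194369 axis y at .545 0.02046808476412209 edge [0.46963354 0.02647015 0.111     ] centre from edge [0.54443251 0.02098257]
```

play_rows(gripper=[1, 1, 1, 1], delta_pos=[[0, 0, 0.1], [0, 0, 0.25], [0, 0, 0.35], [0, 0, 0.35]], turn=[[0, 0, 0], [0, 0, 0], [0, 0, 0], [0, 0, 0]])

```text
time: 46.45
position: [0.545, 0.0211, 0.1027]
tool_rot: [0.035, 0.999, -0.0, -0.0]
ft_force: [-0.5, -0.8, -1.6]
grip_width: 0.0213
grip_force: 50.0
```

play_rows(gripper=[1, 1, 1], delta_pos=[[0, 0, 0.08], [0, 0, 0.15], [0, 0, 0.15]], turn=[[0, 0, 0], [0, 0, 0], [0, 0, 0]])

```text
time: 46.82
position: [0.5451, 0.0211, 0.1013]
tool_rot: [0.035, 0.999, -0.0, 0.0]
ft_force: [-0.5, 0.9, -0.5]
grip_width: 0.0215
grip_force: 50.0
```

play_rows(gripper=[1, 1, 1], delta_pos=[[0, 0, 0.08], [0, 0, 0.15], [0, 0, 0.15]], turn=[[0, 0, 0], [0, 0, 0], [0, 0, 0]])

```text
time: 47.2
position: [0.5451, 0.0211, 0.1012]
tool_rot: [0.035, 0.999, -0.0, 0.0]
ft_force: [-3.2, -0.7, 8.6]
grip_width: 0.0213
grip_force: 50.0
```

Contact, about 10 N. I ease off, release and check.

play_rows(gripper=[1, 1, 0.2, 0, -0.5, -1, -1, -1, -1, -1], delta_pos=[[0, 0, -0.08], [0, 0, -0.1], [0, 0, -0.1], [0, 0, -0.1], [0, 0, -0.1], [0, 0, -0.1], [0, 0, -0.1], [0, 0, -0.1], [0, 0, -0.1], [0, 0, -0.1]], turn=[[0, 0, 0], [0, 0, 0], [0, 0, 0], [0, 0, 0], [0, 0, 0], [0, 0, 0], [0, 0, 0], [0, 0, 0], [0, 0, 0], [0, 0, 0]])

```text
time: 48.45
position: [0.5451, 0.0211, 0.1008]
tool_rot: [0.035, 0.999, -0.0, 0.0]
ft_force: [-0.2, -0.3, -0.1]
grip_width: 0.0857
grip_force: 0.0
```

play_rows(gripper=[-1, -1, -1, -1, -1, -1], delta_pos=[[0, 0, -2], [0, 0, -5], [0, 0, -9], [0, 0, -12.5], [0, 0, -12.5], [0, 0, -12.5]], turn=[[0, 0, 0], [0, 0, 0], [0, 0, 0], [0, 0, 0], [0, 0, 0], [0, 0, 0]])

```text
time: 49.2
position: [0.5443, 0.0213, 0.2251]
tool_rot: [0.035, 0.999, 0.0, -0.001]
ft_force: [-0.8, 0.5, -1.0]
grip_width: 0.0867
grip_force: 0.0
```

```bash
python3 lw.py
python3 - <<'E'
from h import *
import pickle
w=cam('wrist');h=cv2.cvtColor(w['im'],cv2.COLOR_RGB2HSV)
q=proj(w,[[.465,-.0425,.0947],[.475,.0965,.0947],[.6245,.086,.0947],[.615,-.054,.0947]]);print(q.round(0).tolist())
# side profile: left/right edges showing bed side under lid, per row
for v in (130,170,210):
    print(v,[''.join('#' if b<45 else('w' if s>50 else '.') for b,s in zip(h[v,x-25:x+25,2],h[v,x-25:x+25,1])) for x in (int(q[0,0]),int(q[1,0]))])
E
```

```text
t 49.2 pos [0.5443 0.0213 0.2251] toolY 86.0 tilt 0.08 F [-0.81  0.52 -0.96] w 0.0867 gf 0.0
(0.545, 0.0206, 0.105) d [-0.09, -0.06, 12.01] turn [0.0001, -0.0013, 0.0]
[200, 200, 200, 200, 105, 105, 105, 105, 105, 105, 105, 105, 105, 106, 106, 200, 200, 200, 200]
plate top z 0.10700000000000004 yaw -3.9906591176614645 axis y at .545 0.020484805573054196 edge [0.47057488 0.0269011  0.107     ] centre from edge [0.54539304 0.02168156]
[[200.0, 106.0], [361.0, 106.0], [352.0, 266.0], [208.0, 266.0]]
130 ['......................wwwwwwwwwwwwwwwwwwwwwwwwwwww', 'wwwwwwwwwwwwwwwwwwwwwwwwwww.......................']
170 ['........................wwwwwwwwwwwwwwwwwwwwwwwwww', 'wwwwwwwwwwwwwwwwwwwwwwwww.........................']
210 ['...........................wwwwwwwwwwwwwwwwwwwwwww', 'wwwwwwwwwwwwwwwwwwwwww............................']
```

play_rows(gripper=[-1, -1, -1, -1, -1, -1, -1, -1, -1], delta_pos=[[0, 0, -4], [0, 0, -8], [0, -5, -8], [0, -10, -8], [2, -15, -8], [3, -20, -8], [4, -25, -8], [5, -30, -8], [5, -30, -8]], turn=[[0, 0, 0], [0, 0, 0], [0, 0, 0], [0, 0, 0], [0, 0, 0], [0, 0, 0], [0, 0, 0], [0, 0, 0], [0, 0, 0]])

```text
time: 50.42
position: [0.4729, -0.2778, 0.304]
tool_rot: [0.038, 0.999, 0.0, -0.001]
ft_force: [0.0, 0.1, 0.1]
grip_width: 0.0871
grip_force: 0.0
```

Run:
```python
from h import *
import pickle
go()
t=cam('top');o=pickle.load(open('t5.pkl','rb'))
for n,c,z in(('bed before',o,.095),('lid now',t,.107)):
    g=cv2.cvtColor(c['im'],cv2.COLOR_RGB2HSV)[...,1]
    m=(g>55).astype(np.uint8);k,l=cv2.connectedComponents(m,connectivity=4);m=(l==l[200,265]).astype(np.uint8)
    ct=max(cv2.findContours(m,0,1)[0],key=cv2.contourArea);mm=cv2.moments(ct);b=plane(c,cv2.boxPoints(cv2.minAreaRect(ct)),z)
    print(n,m.sum(),'moment c',plane(c,[mm['m10']/mm['m00'],mm['m01']/mm['m00']],z)[0].round(4),'box c',b.mean(0).round(4),b[:,:2].round(4).tolist())
# chips
h=cv2.cvtColor(t['im'],cv2.COLOR_RGB2HSV);print('white px',(((h[...,1]<25)&(h[...,2]>165))[160:215,205:235]).sum())
```

```text
t 50.42 pos [ 0.4729 -0.2778  0.304 ] toolY 85.7 tilt 0.15 F [0.02 0.14 0.1 ] w 0.0871 gf 0.0
bed before 2378 moment c [0.5446 0.019  0.095 ] box c [0.5451 0.019  0.095 ] [[0.4751, 0.093], [0.6259, 0.0836], [0.6149, -0.0557], [0.4645, -0.0447]]
lid now 2460 moment c [0.5445 0.0192 0.107 ] box c [0.5455 0.0198 0.107 ] [[0.4737, 0.0944], [0.6271, 0.0861], [0.6171, -0.0556], [0.4641, -0.0456]]
white px 1228
```

The lid sits within about 1 mm of the bed in the same camera, so I hand in.

```bash
python3 -c "
from rig import robot
print(robot.hand_in())"
```

```text
the job is handed in; nothing more can be done
None
```

Handed in at about 50 s, with no verdict returned: all five chips are in the tray, the scraper is back in its rest, and the lid lies flat within about 1 mm of the bed's centre; the first lid grasps closed on nothing and one probe pressed about 97 N on the lid (wrist limit 120 N), until a grasp about 13 mm lower held.

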